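# Lever open the sample case and move the glass cell gently to the cleaning basket

### The arm

A 6-joint arm with a two-finger parallel gripper is mounted at the origin on the work surface. World frame = base frame: x ahead of the robot, y to its left, z up, the work surface at z = 0. Lengths are in m, angles in degrees, forces in N, time in s.
With the tool pointing down it reaches from about 0.4 to 0.825 m from the base axis. Payload 7 kg.
Tool frame: the origin (TCP) lies between the finger pads; the fingertips stand 22 mm ahead of it and the grasp point (between the pads) lies 3 mm ahead of it; z points along the fingers, y is the line along which they close (so a half turn about z gives the same grasp; the last joint's range is limited). The gripper opens to 88 mm and grips with 3 to 60 N. Pads are 19 mm wide; open, the fingers measure 130 mm over their backs; the gripper's body (78 mm by 193 mm) begins 47 mm behind the grasp point.
Start: joints at [-57.577, 20.546, 0.682, 0, -70.136, -16.507], TCP at [0.185, -0.649, 0.213] pointing down, gripper open.
Joint ranges: [-176.03, 176.03], [-82.01, 121.73], [-58.28, 71.71], [-173.87, 95.51], [-174.79, -0.11], [-173.66, 173.66]. Speed limits (degrees/s): [136.94, 136.94, 172.46, 180, 180, 180].

### API

Orientations are given as [roll, pitch, yaw] about the fixed x, y, z axes, in that order (R = Rz(yaw) Ry(pitch) Rx(roll)).
In Python, from plant import ctrl gives the robot as it stands.
- The arm moves only by the tool apply_moves, never from a script. Its argument "targets" is a list of rows, each an object with "travel": the shift along the tool's x, y, z in mm, a list of three; "roll": the turn about the tool's z in degrees; "jaw": the finger opening in mm, from 0 to 87.6. In form: [{"travel": [tx, ty, tz], "roll": roll, "jaw": jaw}, ...]. A call has 1 to 10 rows; each row shifts and turns the commanded pose from where the row before left it, along the tool's axes as they then stand; what a row does not reach is not made up. A row lasts 1/10 s, in which the tool goes at most 50 mm and 8.59 degrees, less where a joint would pass 70% of its speed; a pose out of reach is approached as far as the arm can. A call with a gripper value outside its range is refused whole. The fingers move at their own pace and stop on an object; the grip force is fixed at half the most. Time passes only in rows, so rows that do not move let the fingers close. It gives the time, the measured TCP pose, the force, the opening and the grip force at its end, in the units of the state.
- ctrl.get_obs(): the state, without advancing time (a new reading comes with each control period).
- ctrl.snapshot(name): name is "side" or "top"; returns the picture (420x560x3 uint8, red, green, blue); there is no depth.
- ctrl.calibration(name): a dict with "K" (3x3 intrinsics, pixels), "extrinsics" (4x4, takes a point from camera to world coordinates). Camera axes: x right, y down, z forward; pixel columns grow to the right and rows downward; lengths in m; the calibration is good to about 2 mm. A picture is of the moment at which its call begins. calibration takes no time and is no camera call.
- ctrl.close_job(): hands the job in; it is judged then, once.
The state is a dict: "clock": time; "joint_pos": joint angles; "qvel": joint speeds; "tau": joint torques, N m; "tool_pos": TCP position; "orientation": TCP orientation; "force": force on the tool from outside, world axes, zero at the start; "moment": the same for the moment, N m; "opening": finger opening in m; "gripper_force": force on a finger pad.
Only numpy, scipy, OpenCV 4.12 (cv2) and the standard library are available. Lean on these libraries where they do the work, as an engineer would, in place of code of your own. Each camera call takes 0.05 s, during which the arm holds its last target. There are 200 camera calls.

### The job

Pick up the orange-handled spatula from the blue mat and, with its thin blade under the blue lip, gently lever the clear cover of the sample case up to its stop, then lay the spatula back flat on the blue mat. Lift the glass cell out from under the open cover and lay it down flat inside the steel cleaning basket: the glass bears a grip of at most about 40 N, and must not be knocked, dropped or touched with the blade. Only the spatula may touch the cover, which must stay open; leave the other things on the bench where they are.

Things in the scene. Friction and masses are not known exactly. Their poses are not given: they have to be found in the camera images.
- case: Grey sample case on a white base, one fixed unit; base 60 mm high, case above it 150 (x) x 170 (y) mm, side and rear walls 5 mm thick, tops 104 mm up; origin centre of underside. Front (-x, towards the robot) is a lower solid ledge, top 96 mm up, x = -79 to -60 mm. Inner floor 68 mm up; black pedestal 64 x 18 mm, top 80 mm up, centred at x = +15 mm, carries the glass cell.
- cover (a joint): Cover's hinge: 0 closed, grows as the front rises, 1.13 rad = stop (cover then leans over the case's rear half). Starts shut or a crack open; stiff, stays where left; about 2 N at the lip moves it. Clear plate 4 mm thick, 164 mm from hinge to front edge, 170 mm wide, blue along its front 10 mm; closed, its underside is 106 mm up, leaving a 10 mm slot above the front ledge.
- cover_lip (a point): Middle of the front edge of the cover's blue lip, on its underside; 164 mm from the hinge. Moves with the cover. Closed, it is 89 mm in front (-x) of the case's origin, 10 mm further out than the ledge's front face. Axes as the case's when closed.
- cover_hinge (a point): Middle of the hinge line, at the rear (+x) top edge of the case, 75 mm behind its origin, 106 mm above the bench; the line runs along the case's y.
- cell: Glass cell, greenish clear bar 56 (x, its length) x 22 x 22 mm with white ends, 50 g, lying on the pedestal along the case's x; origin centre of the underside (x = length, z up).
- spatula: Spatula lying on the blue mat: orange handle 100 (x) x 14 (y) x 16 mm (z), steel blade pointing along +x, 110 mm long beyond the handle, 16 mm wide, 2.5 mm thick, at mid-height of the handle (8 mm). Origin on the underside at the middle of the handle; z up. About 60 g, its centre of mass about 18 mm in front of the origin.
- spatula_tip (a point): Tip of the spatula's blade, mid-thickness, 160 mm in front (+x) of the spatula's origin and 8 mm above its underside.
- mat: Blue mat fixed to the bench, 240 (x) x 200 (y) x 3 mm; origin centre of the underside.
- basket: Low open steel cleaning basket fixed to the bench, 170 (x) x 140 (y) x 30 mm, walls 3 mm, inner floor 3 to 5 mm high; origin centre of the underside.
- white_bottle: White plastic reagent bottle with red cap, 64 mm diameter, 130 mm high; leave alone. Origin centre of the underside.
- amber_bottle: Amber glass bottle with red cap, 60 mm diameter, 140 mm high; leave alone. Origin centre of the underside.
- small_jar: Small white jar with red lid, 44 mm diameter, 55 mm high; leave alone. Origin centre of the underside.
- beaker: Glass beaker, 60 mm diameter, 70 mm high; leave alone. Origin centre of the underside.
- meter: Yellow hand meter lying flat, 110 x 60 x 38 mm; leave alone. Origin centre of the underside.
- tip_box: Blue divided tip box, 120 x 90 x 50 mm; leave alone. Origin centre of the underside.
- stopper: Red rubber stopper, 28 mm across, 22 mm high; leave alone. Origin centre of the underside.
Not all that is in view belongs to the job. Of the things that look like the spatula, take the one that is nearest to the robot's base at the start.

How it is judged (in metres and radians):
On the way, in this order (a step that is already met when the one before it is completed fails the run):
1. the cover is levered open, past 1.0 rad, while the blade bears on it (value of joint cover above 1 rad and contact force between spatula and cover above 0.2 N), for 0.1 s.
2. the spatula lies flat on the blue mat, let go, with the cover still open (x of spatula in the frame of mat between -0.12 and 0.12 m and y of spatula in the frame of mat between -0.1 and 0.1 m and z of spatula in the frame of mat below 0.008 m and angle between spatula's own z axis and vertical below 0.15 rad and linear speed of spatula below 0.02 m/s and contact force between the fingers and spatula below 0.1 N and value of joint cover above 1 rad), for 0.2 s.
3. the glass cell is lifted clear of the case, more than 30 mm above its pedestal (z of cell in the frame of case above 0.11 m), for 0.1 s.
At the end, for the whole second after the job is handed in: The cell lies still and flat (within 0.15 rad) wholly inside the basket, on its floor; the spatula lies flat (within 0.15 rad), handle on the blue mat (its origin within the mat's edges); the cover is open past 1.0 rad; nothing is held (all of step 2 and x of cell in the frame of basket between -0.075 and 0.075 m and y of cell in the frame of basket between -0.06 and 0.06 m and z of cell in the frame of basket below 0.03 m and angle between cell's own x axis and vertical between 1.42 and 1.72 rad and linear speed of cell below 0.02 m/s); the robot touches nothing.
It fails at once if the glass cell is squeezed with more than 45 N by each finger (90 N for the two together) (contact force between the fingers and cell above 90 N).
It fails at once if the cell is knocked or pressed against basket or case with more than 12 N, or touched by the blade (1 N) or cover (3 N) (contact force between cell and basket above 12 N or contact force between cell and case above 12 N or contact force between cell and cover above 3 N or contact force between spatula and cell above 1 N).
It fails at once if the cell is dropped (faster than 0.5 m/s while not held) (contact force between the fingers and cell below 0.2 N and linear speed of cell above 0.5 m/s).
It fails at once if the cover is strained: the blade bears on it with more than 15 N, or the robot itself touches it (more than 1 N) (contact force between spatula and cover above 15 N or contact force between any of the fingers, the arm and cover above 1 N).
It fails at once if another thing on the bench is moved by more than 20 mm (distance of any of white_bottle, amber_bottle, small_jar, beaker, meter, tip_box, stopper from where it was at the start of the episode above 0.02 m).
It also fails if it takes over 72 s, if anything falls off the work surface, if the arm or the gripper's body presses on something with over 40 N, if the wrist force passes 120 N, or if a joint passes its speed limit or range.

## Working session

There is one attempt and no reset: what is moved stays moved. The work goes in short steps, Python scripts to look and compute and a tool call to move; the robot and the scene stay as the last step left them, time stands still between calls to the robot, and variables do not carry over. Pictures are saved under pics/ and viewed, at most 10 in all, crops included, and the job is handed in when it is done.

Besides the shell and the picture viewer there is one more tool, called after "Emit:" in YAML: its name, and indented under it one key for each argument. apply_moves: Moves the arm, as the interface text tells. Its arguments: {"type":"object","properties":{"targets":{"type":"array","items":{"type":"object","properties":{"travel":{"type":"array","items":{"type":"number"}},"roll":{"type":"number"},"jaw":{"type":"number"}}}}},"required":["targets"]}

```bash
mkdir -p pics; ls; python3 - <<'E'
from plant import ctrl
import cv2,numpy as np
for n in("side","top"):
    im=ctrl.snapshot(n); cv2.imwrite(f"pics/{n}0.png",im[:,:,::-1])
    c=ctrl.calibration(n); print(n,np.round(c["K"],1).tolist(),np.round(c["extrinsics"],4).tolist())
o=ctrl.get_obs(); print({k:np.round(v,3).tolist() for k,v in o.items()})
E
```

```text
pics
side [[473.9, 0.0, 276.9], [0.0, 473.9, 209.5], [0.0, 0.0, 1.0]] [[0.8442, -0.3743, 0.3838, -0.1199], [-0.536, -0.5792, 0.6142, -1.1006], [-0.0076, -0.7242, -0.6896, 1.2706], [0.0, 0.0, 0.0, 1.0]]
top [[505.3, 0.0, 271.3], [0.0, 505.3, 214.4], [0.0, 0.0, 1.0]] [[0.0021, -0.9968, 0.0801, 0.4054], [-0.9999, -0.003, -0.0114, -0.0642], [0.0116, -0.0801, -0.9967, 1.6676], [0.0, 0.0, 0.0, 1.0]]
{'clock': 0.1, 'joint_pos': [-57.576, 20.587, 0.639, -0.018, -70.134, -16.506], 'qvel': [0.001, -0.027, 0.144, 0.053, -0.065, -0.109], 'tau': [-0.001, -58.417, 29.375, 7.016, 0.01, -0.0], 'tool_pos': [0.185, -0.649, 0.212], 'orientation': [179.916, -0.007, -164.088], 'force': [-0.185, 0.995, -0.034], 'moment': [-0.004, 0.007, 0.012], 'gripper_force': 0.0, 'opening': 0.088}
```

View pics/top0.png

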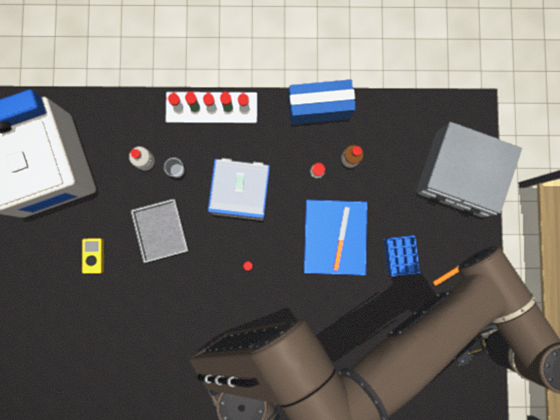

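View pics/side0.png

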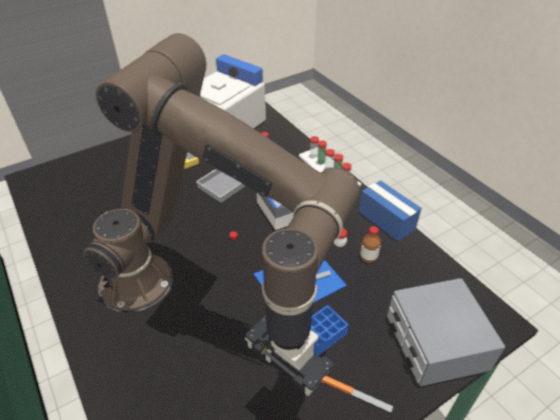

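The top view shows two spatula-like tools. One lies on the mat with its handle at about (340,255) and its blade up to (345,210). The other lies off the mat, its handle at about (447,275), and the side view shows it at (350,390). The mat one fits the task and is nearer the base at about (240,405). The case is at (240,188) with its lip at the bottom, and the basket is at (160,230). I'll confirm with one enlarged composite, which also shows the gripper's shape.

```bash
python3 - <<'E'
import cv2,numpy as np
t=cv2.imread("pics/top0.png");s=cv2.imread("pics/side0.png")
f=lambda im,x,y,w,h,W,H:cv2.resize(im[y:y+h,x:x+w],(W,H),interpolation=cv2.INTER_CUBIC)
a=f(t,295,190,80,90,355,400); b=f(t,200,145,80,90,355,400); c=f(s,235,240,180,180,400,400)
top=np.hstack([a[:,:],b]); 
out=np.zeros((600,800,3),np.uint8); out[:300,:267]=cv2.resize(a,(267,300)); out[300:,:267]=cv2.resize(b,(267,300)); out[:533,267:]=cv2.resize(c,(533,533))
cv2.imwrite("pics/comp.png",out)
E
```

```text
(no output)
```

View pics/comp.png

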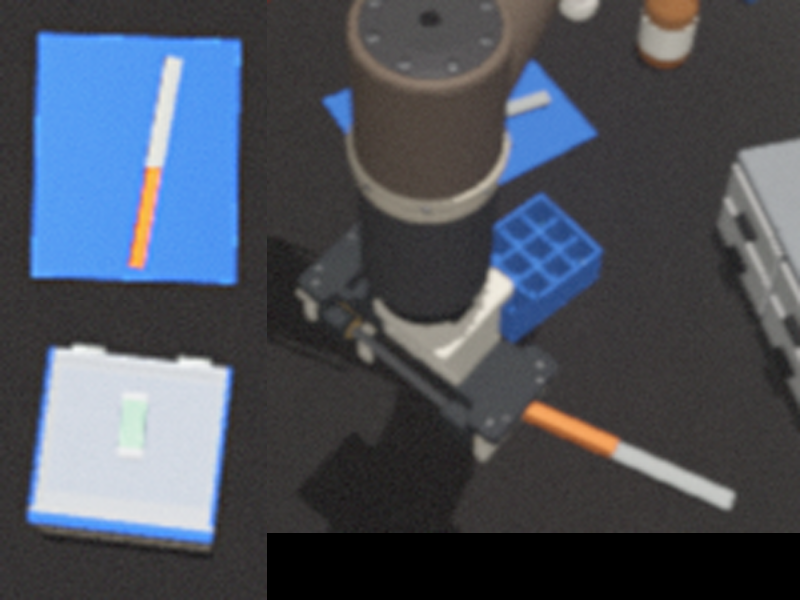

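The composite confirms the orange-handled spatula on the mat: handle at crop (145,215), blade to (173,60). The case is shut, its blue lip facing the robot, and the cell shows through the cover near crop (132,423). The gripper has a wide plate across its closing axis, with a coupling and round wrist above it. Next I'll locate everything.

```bash
cat > h.py <<'E'
import cv2,numpy as np
from plant import ctrl
C={n:(np.array(ctrl.calibration(n)["K"]),np.array(ctrl.calibration(n)["extrinsics"])) for n in("side","top")}
def ray(n,uv,z):
    K,E=C[n]; uv=np.atleast_2d(uv).astype(float)
    d=np.c_[(uv[:,0]-K[0,2])/K[0,0],(uv[:,1]-K[1,2])/K[1,1],np.ones(len(uv))]@E[:3,:3].T
    return E[:3,3]+d*((z-E[2,3])/d[:,2])[:,None]
def proj(n,P):
    K,E=C[n]; p=(np.atleast_2d(P)-E[:3,3])@E[:3,:3]@K.T
    return p[:,:2]/p[:,2:]
def shot(n,name):
    im=np.ascontiguousarray(ctrl.snapshot(n)[:,:,::-1]); cv2.imwrite(f"pics/{name}.png",im); return im
def mask(im,lo,hi,box):
    x,y,w,h=box; m=cv2.inRange(cv2.cvtColor(im,cv2.COLOR_BGR2HSV),lo,hi); o=np.zeros_like(m); o[y:y+h,x:x+w]=m[y:y+h,x:x+w]; return o
def pts(m): v,u=np.nonzero(m); return np.c_[u,v]
E
python3 - <<'E'
from h import *
t=cv2.imread("pics/top0.png")
def rect(P): 
    r=cv2.minAreaRect(np.float32(P[:,:2]*1000)); return np.round(r[0],1),np.round(r[1],1),round(r[2],1)
m=mask(t,(5,150,120),(20,255,255),(300,195,70,85)); print("handle",rect(ray("top",pts(m),.015)))
hp=ray("top",pts(m),.015)
m=mask(t,(0,0,110),(180,90,255),(303,202,62,68)); m=cv2.morphologyEx(m,cv2.MORPH_OPEN,np.ones((3,3)));print("blade",rect(ray("top",pts(m),.012)))
P=np.vstack([hp,ray("top",pts(m),.012)]); print("all",rect(P), cv2.boundingRect(np.float32(pts(m))))
l=cv2.fitLine(np.float32(P[:,:2]*1000),cv2.DIST_HUBER,0,.01,.01).ravel(); print("axis deg",np.degrees(np.arctan2(l[1],l[0])),l[2:])
s=(P[:,:2]*1000-l[2:])@l[:2]; print("ends",l[2:]+l[:2]*s.min(),l[2:]+l[:2]*s.max())
m=mask(t,(100,140,80),(125,255,255),(303,195,70,85)); print("mat",rect(ray("top",pts(m),.003)))
m=mask(t,(100,120,60),(125,255,255),(203,150,70,75)); P=ray("top",pts(m),.106); print("cover blue",rect(P), cv2.boundingRect(np.float32(pts(m))))
u=pts(m); fr=[]
for c in range(213,264): fr.append([c,u[u[:,0]==c,1].max()+.5])
F=ray("top",np.array(fr),.106)*1000; k=np.polyfit(F[:,1],F[:,0],1); print("front line x=a*y+b",k,"yaw",np.degrees(np.arctan(-k[0])), np.abs(F[:,0]-np.polyval(k,F[:,1])).max())
m=mask(t,(50,25,120),(88,255,255),(225,165,30,35)); print("cell",rect(ray("top",pts(m),.102)),pts(m).min(0),pts(m).max(0))
m=mask(t,(0,0,75),(180,70,255),(125,195,66,72)); print("basket",rect(ray("top",pts(m),.028)))
ax=np.array([[.185,-.649,z] for z in (.213,.26,.28,.3,.32,.34,.36,.4,.45)]); print(proj("side",ax).round(0).tolist())
E
```

```text
handle (array([ 406.4, -300.6]), array([ 9. , 92.8]), 79.2)
blade (array([ 510.8, -321.3]), array([ 17.9, 109.4]), 79.2)
all (array([ 462.6, -312.1]), array([ 17.9, 207.5]), 79.2) (339, 207, 10, 33)
axis deg -11.13174 [ 468.90118 -313.08395]
ends [ 360.84471547 -291.82194699] [ 564.48038957 -331.8908402 ]
mat (array([ 465.6, -295. ]), array([204.7, 244.7]), 88.2)
cover blue (array([612.5,  19.9]), array([177.7, 166.1]), 83.8) (208, 159, 62, 59)
front line x=a*y+b [1.10444145e-01 5.26816246e+02] yaw -6.302440691124049 1.6296632161686375
cell (array([633.4,  17.7]), array([21.6, 40.5]), 82.3) [236 175] [243 188]
basket (array([484.8, 281.3]), array([180.6, 152.5]), 15.1)
[[287.0, 374.0], [287.0, 364.0], [287.0, 360.0], [287.0, 355.0], [287.0, 351.0], [287.0, 346.0], [287.0, 341.0], [287.0, 331.0], [288.0, 317.0]]
```

Emit:
apply_moves:
  targets:
    - {"travel": [0,0,0],"roll": 6.7,"jaw": 50}
    - {"travel": [0,0,0],"roll": 6.7,"jaw": 50}
    - {"travel": [0,0,0],"roll": 6.7,"jaw": 50}
    - {"travel": [0,0,0],"roll": 6.7,"jaw": 50}

```text
clock: 0.5
tool_pos: [0.185, -0.6488, 0.2125]
orientation: [179.9, -0.0, 168.8]
force: [-0.1, -0.9, 0.1]
opening: 0.0609
gripper_force: 0.0
```

Emit:
apply_moves:
  targets:
    - {"travel": [-16,32,0],"roll": 0,"jaw": 50}
    - {"travel": [-16,32,0],"roll": 0,"jaw": 50}
    - {"travel": [-16,32,0],"roll": 0,"jaw": 50}
    - {"travel": [-16,32,0],"roll": 0,"jaw": 50}
    - {"travel": [-16,32,0],"roll": 0,"jaw": 50}
    - {"travel": [-16,32,0],"roll": 0,"jaw": 50}
    - {"travel": [-16,32,0],"roll": 0,"jaw": 50}
    - {"travel": [-16,32,0],"roll": 0,"jaw": 50}
    - {"travel": [-16,32,0],"roll": 0,"jaw": 50}
    - {"travel": [-16,32,0],"roll": 0,"jaw": 50}

```text
clock: 1.5
tool_pos: [0.4031, -0.3637, 0.2129]
orientation: [180.0, -0.0, 169.1]
force: [1.3, -0.9, 0.5]
opening: 0.05
gripper_force: 0.0
```

Emit:
apply_moves:
  targets:
    - {"travel": [-16,32,0],"roll": 0,"jaw": 50}
    - {"travel": [-16,32,0],"roll": 0,"jaw": 50}
    - {"travel": [0,0,0],"roll": 0,"jaw": 50}
    - {"travel": [0,0,0],"roll": 0,"jaw": 50}

```text
clock: 1.9
tool_pos: [0.4464, -0.3075, 0.2128]
orientation: [180.0, -0.0, 169.2]
force: [-0.3, -0.2, -0.1]
opening: 0.05
gripper_force: 0.0
```

```bash
python3 - <<'E'
from h import *
s=shot("side","side1"); t=shot("top","top1")
a=cv2.resize(s[110:310,200:400],(600,600),interpolation=cv2.INTER_CUBIC)
cv2.imwrite("pics/c1.png",a)
# project tool axis heights and x offsets
for dz in (-.019,.047,.08,.12,.19): print(dz,[((proj("side",[.4464+dx*-.982,-.3075+dx*.187,.2098+dz])[0]-[200,110])*3).round().tolist() for dx in(-.039,0,.039)])
E
```

```text
-0.019 [[326.0, 396.0], [291.0, 407.0], [255.0, 418.0]]
0.047 [[328.0, 351.0], [292.0, 362.0], [256.0, 373.0]]
0.08 [[330.0, 328.0], [293.0, 338.0], [256.0, 349.0]]
0.12 [[331.0, 298.0], [294.0, 309.0], [256.0, 320.0]]
0.19 [[334.0, 243.0], [296.0, 254.0], [256.0, 265.0]]
```

View pics/c1.png

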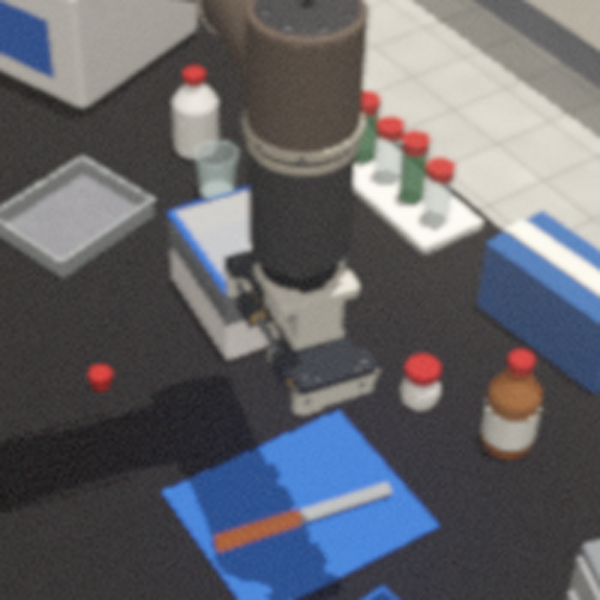

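The view shows the arm above the mat with the spatula at (300,515), the case at (215,270) and the basket at (75,215). Clearance of the gripper body under the open cover is critical, so I'll turn the gripper square to the side camera once and measure its profile.

Emit:
apply_moves:
  targets:
    - {"travel": [0,0,0],"roll": 7.2,"jaw": 50}
    - {"travel": [0,0,0],"roll": 7.2,"jaw": 50}
    - {"travel": [0,0,0],"roll": 7.2,"jaw": 50}
    - {"travel": [0,0,0],"roll": 0,"jaw": 50}
    - {"travel": [0,0,0],"roll": 0,"jaw": 50}

```text
clock: 2.5
tool_pos: [0.4456, -0.3089, 0.213]
orientation: [-180.0, -0.0, 147.7]
force: [0.3, 0.3, 0.2]
opening: 0.0498
gripper_force: 0.0
```

```bash
python3 - <<'E'
from h import *
s=shot("side","side2"); o=ctrl.get_obs(); p=np.array(o["tool_pos"])
yaw=np.radians(o["orientation"][2]); x=np.array([np.cos(yaw),np.sin(yaw),0]); y=np.array([np.sin(yaw),-np.cos(yaw),0])
a=cv2.resize(s[180:260,250:330],(600,600),interpolation=cv2.INTER_CUBIC)
f=lambda P:((proj("side",P)[0]-[250,180])*7.5).round().astype(int)
for dz in (.047,.08,.11,.141,.19):
    for dx in(-.039,0,.039):
        q=f(p+x*dx+[0,0,dz-.003]); cv2.circle(a,tuple(map(int,q)),3,(0,0,255),-1)
print(f(p).tolist(),"near dir y per 50mm",f(p+y*.05)-f(p), f(p-y*.05)-f(p))
cv2.imwrite("pics/c2.png",a)
E
```

```text
[353, 458] near dir y per 50mm [ -3 -89] [ 5 94]
```

View pics/c2.png

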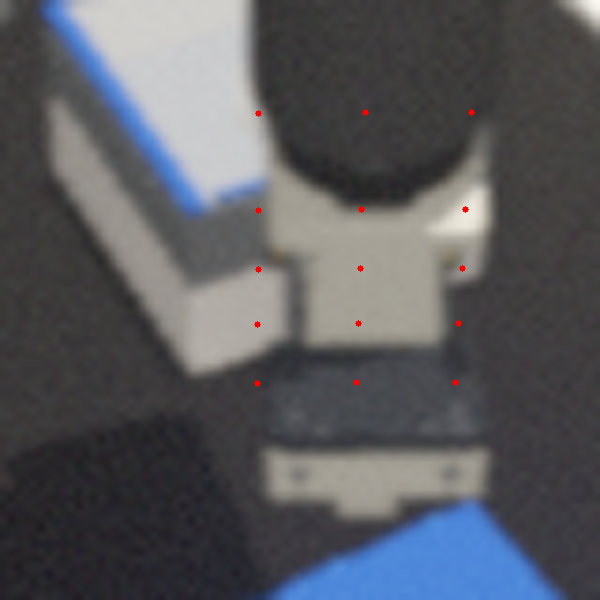

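The profile puts the body at ±39 mm, up to about 110 mm above the grasp point, with a narrow neck of about ±26 mm above that. The cell can therefore only be reached at its front end, drawn forward, then gripped again. First, the spatula.

Emit:
apply_moves:
  targets:
    - {"travel": [0,0,0],"roll": -7.2,"jaw": 50}
    - {"travel": [0,0,0],"roll": -7.2,"jaw": 50}
    - {"travel": [0,0,20],"roll": -7.1,"jaw": 50}
    - {"travel": [0,0,30],"roll": 0,"jaw": 50}
    - {"travel": [0,0,30],"roll": 0,"jaw": 50}
    - {"travel": [0,0,30],"roll": 0,"jaw": 50}
    - {"travel": [0,0,30],"roll": 0,"jaw": 50}
    - {"travel": [0,0,15],"roll": 0,"jaw": 50}
    - {"travel": [0,0,10],"roll": 0,"jaw": 40}
    - {"travel": [0,0,0],"roll": 0,"jaw": 40}

```text
clock: 3.55
tool_pos: [0.4454, -0.3082, 0.047]
orientation: [180.0, -0.1, 169.1]
force: [-0.1, 0.9, -0.4]
opening: 0.042
gripper_force: 0.0
```

Emit:
apply_moves:
  targets:
    - {"travel": [0,0,10],"roll": 0,"jaw": 36}
    - {"travel": [0,0,8],"roll": 0,"jaw": 36}
    - {"travel": [0,0,3],"roll": 0,"jaw": 30}
    - {"travel": [0,0,0],"roll": 0,"jaw": 24}
    - {"travel": [0,0,0],"roll": 0,"jaw": 5}
    - {"travel": [0,0,0],"roll": 0,"jaw": 5}
    - {"travel": [0,0,0],"roll": 0,"jaw": 5}
    - {"travel": [0,0,0],"roll": 0,"jaw": 5}

```text
clock: 4.35
tool_pos: [0.4463, -0.3083, 0.0273]
orientation: [-180.0, 0.0, 169.0]
force: [-0.3, 1.0, -0.8]
opening: 0.0053
gripper_force: 0.0
```

The jaw closed to 5 mm without gripping anything, so I'll look.

```bash
python3 - <<'E'
from h import *
s=shot("side","side3");t=shot("top","top3")
a=cv2.resize(s[215:315,240:350],(440,400),interpolation=cv2.INTER_CUBIC)
b=cv2.resize(t[190:290,295:385],(360,400),interpolation=cv2.INTER_CUBIC)
cv2.imwrite("pics/c3.png",np.hstack([a,b])); o=ctrl.get_obs(); print(proj("side",o["tool_pos"]),proj("top",o["tool_pos"]),o["opening"],o["gripper_force"])
print(proj("side",[[.4463,-.3083,z] for z in(.005,.011)]))
E
```

```text
[[295.93943444 279.16661539]] [[340.58776167 242.53601558]] 0.005226490844166909 0.0
[[295.83362847 283.3104976 ]
 [295.86967304 282.19522324]]
```

View pics/c3.png

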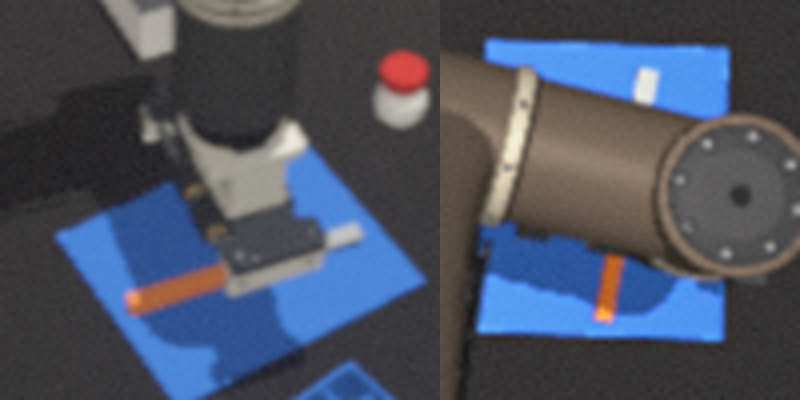

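```bash
python3 - <<'E'
from h import *
for k in("0","1","3"):
    t=cv2.imread(f"pics/top{k}.png")
    m=mask(t,(5,150,90),(20,255,255),(300,240,70,40)); P=ray("top",pts(m),.019)[:,:2]*1000; i=P[:,0].argmin()
    b=mask(t,(0,0,150),(180,90,255),(336,200,20,14)); Q=ray("top",pts(b),.012)[:,:2]*1000
    print(k,"handle rear",P[P[:,0]<P[:,0].min()+15].mean(0).round(1),P[:,0].min().round(1),"tip",Q.mean(0).round(1),Q[:,0].max().round(1),len(Q))
s1=cv2.imread("pics/side1.png");s3=cv2.imread("pics/side3.png")
for s in(s1,s3):
    m=mask(s,(3,120,60),(20,255,255),(255,250,60,60)); q=pts(m); print("side orange",q.min(0),q.max(0),len(q)); P=ray("side",q,.012)[:,:2]*1000
    l=cv2.fitLine(np.float32(P),cv2.DIST_HUBER,0,.01,.01).ravel(); print(l.round(3), "y at x=446:", l[3]+(446-l[2])*l[1]/l[0])
o=ctrl.get_obs(); print(o["tool_pos"],o["orientation"])
E
```

```text
0 handle rear [ 367.9 -293.1] 360.5 tip [ 553.3 -329.5] 563.7 38<stdin>:6: RuntimeWarning: Mean of empty slice.
  ret = um.true_divide(
Traceback (most recent call last):
ValueError: zero-size array to reduction operation maximum which has no identity
```

Emit:
apply_moves:
  targets:
    - {"travel": [0,0,0],"roll": 0,"jaw": 36}
    - {"travel": [0,0,0],"roll": 0,"jaw": 36}
    - {"travel": [0,0,0],"roll": 0,"jaw": 36}
    - {"travel": [0,0,0],"roll": 0,"jaw": 36}

```text
clock: 4.85
tool_pos: [0.4461, -0.3083, 0.0271]
orientation: [-180.0, -0.0, 169.0]
force: [0.4, -0.4, 0.7]
opening: 0.0315
gripper_force: 0.0
```

```bash
python3 - <<'E'
from h import *
s3=cv2.imread("pics/side3.png"); s4=shot("side","side4"); s1=cv2.imread("pics/side1.png")
for s in(s1,s3,s4):
    m=mask(s,(3,120,60),(20,255,255),(255,250,60,60)); q=pts(m); P=ray("side",q,.012)[:,:2]*1000
    l=cv2.fitLine(np.float32(P),cv2.DIST_HUBER,0,.01,.01).ravel(); print(len(q),q.min(0),"x",P[:,0].min().round(1),"y at 400:", (l[3]+(400-l[2])*l[1]/l[0]).round(1),"y at 446:", (l[3]+(446-l[2])*l[1]/l[0]).round(1))
    b=mask(s,(0,0,120),(180,70,255),(318,265,20,20)); Q=ray("side",pts(b),.012)[:,:2]*1000; print(" blade",len(Q),Q.max(0) if len(Q) else 0)
o=ctrl.get_obs(); print(o["tool_pos"],o["force"],o["opening"],o["gripper_force"])
E
```

```text
121 [272 281] x 360.9 y at 400: -303.8 y at 446: -312.2
 blade 55 [ 564.06922122 -320.67203841]
105 [273 282] x 360.9 y at 400: -303.4 y at 446: -310.8
 blade 51 [ 564.06922122 -322.67617701]
104 [273 282] x 360.9 y at 400: -303.4 y at 446: -310.8
 blade 51 [ 564.06922122 -322.67617701]
[ 0.44612443 -0.3082487   0.02705231] [ 0.04842061  0.0508664  -0.32323059] 0.03352112783399714 0.0
```

Emit:
apply_moves:
  targets:
    - {"travel": [0,0,2],"roll": 0,"jaw": 36}
    - {"travel": [0,0,0],"roll": 0,"jaw": 36}
    - {"travel": [0,0,0],"roll": 0,"jaw": 36}

```text
clock: 5.2
tool_pos: [0.4461, -0.3082, 0.0249]
orientation: [180.0, -0.0, 169.0]
force: [-0.3, 0.6, 0.4]
opening: 0.0362
gripper_force: 0.0
```

Emit:
apply_moves:
  targets:
    - {"travel": [0,0,0],"roll": 0,"jaw": 0}
    - {"travel": [0,0,0],"roll": 0,"jaw": 0}
    - {"travel": [0,0,0],"roll": 0,"jaw": 0}
    - {"travel": [0,0,0],"roll": 0,"jaw": 0}

```text
clock: 5.6
tool_pos: [0.4462, -0.3083, 0.0251]
orientation: [180.0, 0.0, 169.0]
force: [0.9, -0.1, 0.2]
opening: 0.0093
gripper_force: 0.0
```

Emit:
apply_moves:
  targets:
    - {"travel": [0,0,0],"roll": 0,"jaw": 0}
    - {"travel": [0,0,1],"roll": 0,"jaw": 0}
    - {"travel": [0,0,0],"roll": 0,"jaw": 0}

```text
clock: 5.9
tool_pos: [0.446, -0.3082, 0.0239]
orientation: [180.0, -0.0, 169.0]
force: [-1.2, 1.1, -0.4]
opening: 0.0006
gripper_force: 0.0
```

```bash
python3 - <<'E'
from h import *
s=shot("side","side5"); print(ctrl.get_obs()["opening"],ctrl.get_obs()["joint_pos"])
t0=cv2.imread("pics/side0.png")
a=cv2.resize(s[230:310,260:340],(600,600),interpolation=cv2.INTER_CUBIC)
a=cv2.convertScaleAbs(a,alpha=1.8,beta=20)
o=ctrl.get_obs(); p=np.array(o["tool_pos"]); 
for dz in(-.022,0,.044):
    q=((proj("side",p+[0,0,dz])[0]-[260,230])*7.5).astype(int); cv2.circle(a,tuple(map(int,q)),3,(0,0,255),-1)
cv2.imwrite("pics/c5.png",a)
E
```

```text
0.00017496478291222474 [-1.39285486e+01  1.97032645e+01 -2.92567812e+01 -2.91232619e-03
 -4.10528910e+01 -8.70545018e+01]
```

View pics/c5.png

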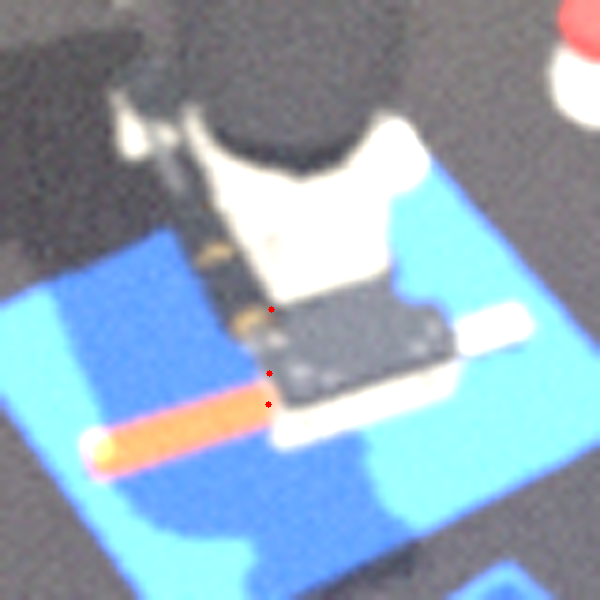

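The fingers close right over the handle without meeting anything, so the fingertips seem to sit higher than stated. I'll probe down gently with the jaw closed, watching the force.

Emit:
apply_moves:
  targets:
    - {"travel": [0,0,1],"roll": 0,"jaw": 0}
    - {"travel": [0,0,1],"roll": 0,"jaw": 0}
    - {"travel": [0,0,0],"roll": 0,"jaw": 0}

```text
clock: 6.25
tool_pos: [0.446, -0.3082, 0.0219]
orientation: [180.0, -0.0, 169.0]
force: [-0.2, -0.3, -0.3]
opening: 0.0008
gripper_force: 0.0
```

Emit:
apply_moves:
  targets:
    - {"travel": [0,0,1],"roll": 0,"jaw": 0}
    - {"travel": [0,0,1],"roll": 0,"jaw": 0}
    - {"travel": [0,0,0],"roll": 0,"jaw": 0}

```text
clock: 6.55
tool_pos: [0.446, -0.3082, 0.0199]
orientation: [180.0, -0.0, 169.0]
force: [0.3, -0.2, -0.4]
opening: 0.0003
gripper_force: 0.0
```

```bash
python3 - <<'E'
from h import *
p=np.array([.446,-.3082,.0239]);yaw=np.radians(169);x=np.array([np.cos(yaw),np.sin(yaw),0]); y=np.array([np.sin(yaw),-np.cos(yaw),0])
print("obs bottom (297,290),(321,281.3) top (296.7,283.3),(321,277.3)")
for e in(.065,.097):
  for dz in(.0,.02,.047,.07,.1): print(e,dz,[proj("side",p+x*sx*.039-y*e+[0,0,dz-.003])[0].round(1).tolist() for sx in(1,-1)])
E
```

```text
obs bottom (297,290),(321,281.3) top (296.7,283.3),(321,277.3)
0.065 0.0 [[292.6, 299.1], [314.8, 291.7]]
0.065 0.02 [[292.7, 295.3], [315.1, 287.9]]
0.065 0.047 [[292.8, 290.1], [315.5, 282.7]]
0.065 0.07 [[292.9, 285.6], [315.9, 278.2]]
0.065 0.1 [[293.1, 279.6], [316.4, 272.1]]
0.097 0.0 [[296.5, 306.9], [319.0, 299.3]]
0.097 0.02 [[296.6, 303.2], [319.4, 295.5]]
0.097 0.047 [[296.8, 298.0], [319.9, 290.4]]
0.097 0.07 [[297.0, 293.5], [320.3, 285.8]]
0.097 0.1 [[297.2, 287.5], [320.8, 279.8]]
```

Emit:
apply_moves:
  targets:
    - {"travel": [0,0,1],"roll": 0,"jaw": 0}
    - {"travel": [0,0,1],"roll": 0,"jaw": 0}
    - {"travel": [0,0,1],"roll": 0,"jaw": 0}
    - {"travel": [0,0,0],"roll": 0,"jaw": 0}

```text
clock: 6.95
tool_pos: [0.446, -0.3082, 0.0169]
orientation: [180.0, -0.0, 169.0]
force: [-0.7, 0.7, 0.3]
opening: 0.0003
gripper_force: 0.0
```

Emit:
apply_moves:
  targets:
    - {"travel": [0,0,1],"roll": 0,"jaw": 0}
    - {"travel": [0,0,1],"roll": 0,"jaw": 0}
    - {"travel": [0,0,0],"roll": 0,"jaw": 0}

```text
clock: 7.25
tool_pos: [0.446, -0.3082, 0.0149]
orientation: [180.0, -0.0, 169.0]
force: [-0.7, 0.2, 0.4]
opening: 0.0003
gripper_force: 0.0
```

Emit:
apply_moves:
  targets:
    - {"travel": [0,0,1],"roll": 0,"jaw": 0}
    - {"travel": [0,0,1],"roll": 0,"jaw": 0}
    - {"travel": [0,0,0],"roll": 0,"jaw": 0}

```text
clock: 7.55
tool_pos: [0.446, -0.3082, 0.0129]
orientation: [180.0, -0.0, 169.0]
force: [-0.4, -0.6, 0.6]
opening: 0.0001
gripper_force: 0.0
```

Emit:
apply_moves:
  targets:
    - {"travel": [0,0,1],"roll": 0,"jaw": 0}
    - {"travel": [0,0,1],"roll": 0,"jaw": 0}
    - {"travel": [0,0,1],"roll": 0,"jaw": 0}
    - {"travel": [0,0,0],"roll": 0,"jaw": 0}

```text
clock: 7.95
tool_pos: [0.446, -0.3082, 0.0099]
orientation: [180.0, -0.0, 169.0]
force: [-0.0, -0.8, 0.8]
opening: 0.0004
gripper_force: 0.0
```

Emit:
apply_moves:
  targets:
    - {"travel": [0,0,1],"roll": 0,"jaw": 0}
    - {"travel": [0,0,1],"roll": 0,"jaw": 0}
    - {"travel": [0,0,1],"roll": 0,"jaw": 0}
    - {"travel": [0,0,0],"roll": 0,"jaw": 0}

```text
clock: 8.35
tool_pos: [0.446, -0.3082, 0.0069]
orientation: [180.0, -0.0, 169.0]
force: [0.4, 0.5, 0.1]
opening: 0.0006
gripper_force: 0.0
```

```bash
python3 - <<'E'
from h import *
s=shot("side","side6"); o=ctrl.get_obs(); print(o["tool_pos"],o["force"],o["tau"])
E
```

```text
[ 0.44606771 -0.30824374  0.00697042] [-0.43758615  0.05600864  0.45172727] [-1.13452017e-03 -4.90621305e+01  1.94010830e+01  4.62204069e+00
 -6.27981266e-02 -7.84153713e-05]
```

Emit:
apply_moves:
  targets:
    - {"travel": [0,0,1],"roll": 0,"jaw": 0}
    - {"travel": [0,0,1],"roll": 0,"jaw": 0}
    - {"travel": [0,0,1],"roll": 0,"jaw": 0}
    - {"travel": [0,0,0],"roll": 0,"jaw": 0}

```text
clock: 8.8
tool_pos: [0.4463, -0.3085, 0.0057]
orientation: [-180.0, 0.0, 169.1]
force: [-4.7, 4.1, 17.8]
opening: 0.0003
gripper_force: 9.0
```

Emit:
apply_moves:
  targets:
    - {"travel": [0,0,1],"roll": 0,"jaw": 0}
    - {"travel": [0,0,1],"roll": 0,"jaw": 0}
    - {"travel": [0,0,0],"roll": 0,"jaw": 0}

```text
clock: 9.1
tool_pos: [0.4465, -0.3087, 0.0055]
orientation: [-179.9, 0.1, 169.1]
force: [-10.0, 7.9, 37.9]
opening: 0.0007
gripper_force: 18.7
```

Emit:
apply_moves:
  targets:
    - {"travel": [0,0,1],"roll": 0,"jaw": 0}
    - {"travel": [0,0,1],"roll": 0,"jaw": 0}
    - {"travel": [0,0,0],"roll": 0,"jaw": 0}

```text
clock: 9.4
tool_pos: [0.4467, -0.3089, 0.0053]
orientation: [-179.9, 0.1, 169.1]
force: [-14.3, 10.7, 56.4]
opening: 0.0005
gripper_force: 28.2
```

Contact is at reported TCP z of about 0.006, through both fingers, on the handle top at a true 19 mm. So the fingertips sit about 35 mm higher than the reported pose implies, which also fits the pictures. I'll back off, open and grasp lower.

Emit:
apply_moves:
  targets:
    - {"travel": [0,0,-10],"roll": 0,"jaw": 0}
    - {"travel": [0,0,-10],"roll": 0,"jaw": 36}
    - {"travel": [0,0,0],"roll": 0,"jaw": 36}
    - {"travel": [0,0,0],"roll": 0,"jaw": 36}
    - {"travel": [0,0,0],"roll": 0,"jaw": 36}
    - {"travel": [0,0,0],"roll": 0,"jaw": 36}
    - {"travel": [0,0,10],"roll": 0,"jaw": 36}
    - {"travel": [0,0,8],"roll": 0,"jaw": 36}
    - {"travel": [0,0,0],"roll": 0,"jaw": 36}

```text
clock: 10.3
tool_pos: [0.4448, -0.3079, 0.0002]
orientation: [180.0, -0.2, 169.0]
force: [-1.3, -0.4, 0.5]
opening: 0.0362
gripper_force: 0.0
```

Emit:
apply_moves:
  targets:
    - {"travel": [0,0,3],"roll": 0,"jaw": 36}
    - {"travel": [0,0,3],"roll": 0,"jaw": 36}
    - {"travel": [0,0,0],"roll": 0,"jaw": 36}

```text
clock: 10.6
tool_pos: [0.446, -0.3082, -0.0043]
orientation: [180.0, -0.0, 169.0]
force: [-0.6, 0.5, -0.2]
opening: 0.0356
gripper_force: 0.0
```

Emit:
apply_moves:
  targets:
    - {"travel": [0,0,2],"roll": 0,"jaw": 36}
    - {"travel": [0,0,2],"roll": 0,"jaw": 36}
    - {"travel": [0,0,0],"roll": 0,"jaw": 36}

```text
clock: 10.9
tool_pos: [0.446, -0.3082, -0.0081]
orientation: [180.0, -0.0, 169.0]
force: [0.2, 0.1, 0.4]
opening: 0.0361
gripper_force: 0.0
```

Emit:
apply_moves:
  targets:
    - {"travel": [0,0,0],"roll": 0,"jaw": 5}
    - {"travel": [0,0,0],"roll": 0,"jaw": 5}
    - {"travel": [0,0,0],"roll": 0,"jaw": 5}
    - {"travel": [0,0,0],"roll": 0,"jaw": 5}
    - {"travel": [0,0,0],"roll": 0,"jaw": 5}

```text
clock: 11.4
tool_pos: [0.4462, -0.3083, -0.0078]
orientation: [-180.0, 0.0, 169.0]
force: [-0.6, 0.5, 1.2]
opening: 0.0138
gripper_force: 30.0
```

Gripped at 13.8 mm with 30 N, so the blade centre is at reported z + 19 mm. I'll lift and carry it to the front of the case.

Emit:
apply_moves:
  targets:
    - {"travel": [0,0,-10],"roll": 0,"jaw": 5}
    - {"travel": [0,0,-20],"roll": 0,"jaw": 5}
    - {"travel": [0,0,-30],"roll": 0,"jaw": 5}
    - {"travel": [0,0,-30],"roll": 0,"jaw": 5}
    - {"travel": [0,0,-30],"roll": 0,"jaw": 5}
    - {"travel": [0,0,-30],"roll": -4.7,"jaw": 5}
    - {"travel": [0,0,0],"roll": 0,"jaw": 5}

```text
clock: 12.1
tool_pos: [0.4485, -0.3094, 0.1472]
orientation: [-179.9, 0.4, 173.9]
force: [0.8, 0.2, -0.0]
opening: 0.014
gripper_force: 30.0
```

Emit:
apply_moves:
  targets:
    - {"travel": [8.7,36.5,0],"roll": 0,"jaw": 5}
    - {"travel": [8.7,36.5,0],"roll": 0,"jaw": 5}
    - {"travel": [8.7,36.5,0],"roll": 0,"jaw": 5}
    - {"travel": [8.7,36.5,0],"roll": 0,"jaw": 5}
    - {"travel": [8.7,36.5,0],"roll": 0,"jaw": 5}
    - {"travel": [8.7,36.5,0],"roll": 0,"jaw": 5}
    - {"travel": [8.7,36.5,0],"roll": 0,"jaw": 5}
    - {"travel": [8.7,36.5,0],"roll": 0,"jaw": 5}
    - {"travel": [8.7,36.5,0],"roll": 0,"jaw": 5}
    - {"travel": [8.7,36.5,0],"roll": 0,"jaw": 5}

```text
clock: 13.1
tool_pos: [0.3988, 0.0654, 0.1422]
orientation: [180.0, 0.0, 173.7]
force: [0.2, -0.6, 0.3]
opening: 0.0138
gripper_force: 30.0
```

Emit:
apply_moves:
  targets:
    - {"travel": [0,0,0],"roll": 0,"jaw": 5}
    - {"travel": [0,0,0],"roll": 0,"jaw": 5}

```text
clock: 13.3
tool_pos: [0.3991, 0.0647, 0.142]
orientation: [-180.0, -0.0, 173.8]
force: [0.6, 0.0, -0.1]
opening: 0.0136
gripper_force: 30.0
```

```bash
python3 - <<'E'
from h import *
s=shot("side","side7");t=shot("top","top7"); o=ctrl.get_obs(); print(o["tool_pos"],o["orientation"],o["joint_pos"])
a=cv2.resize(s[140:280,200:340],(400,400),interpolation=cv2.INTER_CUBIC)
b=cv2.resize(t[145:245,190:290],(400,400),interpolation=cv2.INTER_CUBIC)
cv2.imwrite("pics/c7.png",np.hstack([a,b]))
E
```

```text
[0.39928801 0.06349254 0.14194352] [-1.79981901e+02 -2.55128449e-02  1.73695725e+02] [ 3.73501893e+01 -2.21255408e+00 -3.72943517e+01 -5.51782044e-03
 -5.49491550e+01 -1.33651290e+02]
```

View pics/c7.png

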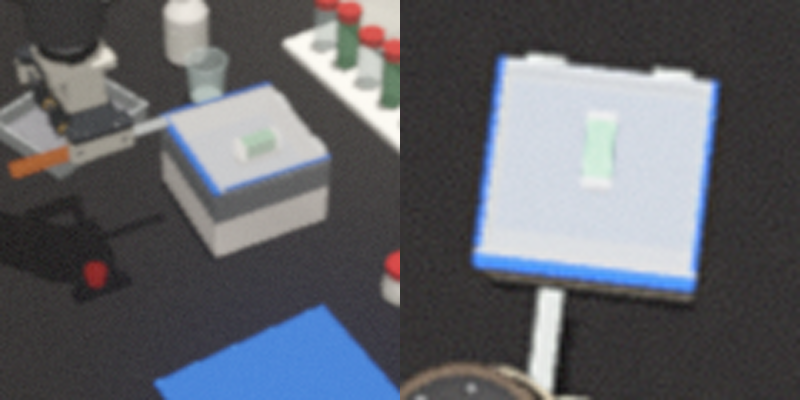

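```bash
cat >> h.py <<'E'
def tri(ut,us):
    P=[C[n][0]@np.linalg.inv(C[n][1])[:3] for n in("top","side")]
    X=cv2.triangulatePoints(P[0],P[1],np.float64(ut),np.float64(us)).ravel(); return X[:3]/X[3]
E
python3 - <<'E'
from h import *
print("lip L",tri((208.8,210.5),(258.8,181.3)),"lip R",tri((263.5,217.5),(277,207.2)))
t=cv2.imread("pics/top7.png");s=cv2.imread("pics/side7.png")
m=mask(t,(0,0,130),(180,60,255),(222,216,14,20)); q=pts(m); print("tip top px",q.min(0),q[q[:,1]==q[:,1].min()].mean(0), len(q))
m=mask(s,(0,0,120),(180,60,255),(246,178,16,12)); q=pts(m); print("side blade",q[q[:,0]==q[:,0].max()].mean(0),q.max(0),q.min(0))
p=np.array(ctrl.get_obs()["tool_pos"]); T=[p[0]+.1203,p[1]-.0132,p[2]+.0188]; print("expected",T,proj("top",T),proj("side",T))
print("from top at z=.161",ray("top",q*0+[227.3,q[0][1]*0+217],.161)[0])
for r in s[176:192:2,244:264]: print(r.mean(1).astype(int).tolist())
E
```

```text
lip L [0.54782741 0.10886278 0.10529657] lip R [ 0.52448352 -0.06021047  0.11579386]
tip top px [222 217] [227. 217.] 122
side blade [261.  181.5] [261 189] [246 178]
expected [np.float64(0.519588009864908), np.float64(0.05029253744571621), np.float64(0.1607435158093444)] [[227.19248635 216.5602976 ]] [[257.98737066 181.24678129]]
from top at z=.161 [0.51825223 0.04994021 0.161     ]
[116, 114, 117, 123, 141, 156, 160, 135, 84, 62, 58, 59, 61, 63, 66, 62, 64, 67, 69, 67]
[125, 143, 151, 159, 150, 132, 110, 83, 66, 62, 65, 62, 66, 67, 77, 89, 106, 116, 133, 145]
[87, 116, 128, 123, 113, 111, 103, 83, 71, 72, 80, 104, 129, 150, 163, 174, 187, 193, 197, 200]
[80, 82, 92, 112, 120, 123, 130, 140, 152, 168, 178, 185, 187, 188, 180, 182, 193, 201, 205, 205]
[68, 84, 124, 165, 179, 185, 187, 189, 185, 183, 178, 167, 155, 142, 137, 143, 158, 182, 198, 205]
[139, 147, 158, 170, 173, 164, 145, 128, 110, 92, 79, 73, 81, 88, 100, 118, 132, 150, 175, 193]
[133, 141, 126, 98, 78, 66, 62, 59, 64, 65, 62, 63, 74, 86, 89, 91, 106, 126, 142, 162]
[139, 136, 112, 81, 63, 58, 64, 59, 57, 64, 62, 62, 73, 81, 80, 80, 90, 101, 115, 137]
```

The tip is at about (0.519, 0.050), as expected and about 13 mm short of the lip. I'll lower it to the slot height and slide it in.

Emit:
apply_moves:
  targets:
    - {"travel": [0,0,10],"roll": 0,"jaw": 5}
    - {"travel": [0,0,20],"roll": 0,"jaw": 5}
    - {"travel": [0,0,20],"roll": 0,"jaw": 5}
    - {"travel": [0,0,10],"roll": 0,"jaw": 5}
    - {"travel": [0,0,0],"roll": 0,"jaw": 5}
    - {"travel": [0,0,0],"roll": 0,"jaw": 5}

```text
clock: 14.0
tool_pos: [0.3998, 0.0637, 0.0822]
orientation: [-180.0, -0.0, 173.7]
force: [0.2, -0.5, -0.6]
opening: 0.0139
gripper_force: 30.0
```

Emit:
apply_moves:
  targets:
    - {"travel": [-4,0,0],"roll": 0,"jaw": 5}
    - {"travel": [-4,0,0],"roll": 0,"jaw": 5}
    - {"travel": [-4,0,0],"roll": 0,"jaw": 5}
    - {"travel": [-4,0,0],"roll": 0,"jaw": 5}
    - {"travel": [0,0,0],"roll": 0,"jaw": 5}

```text
clock: 14.5
tool_pos: [0.4162, 0.0624, 0.0822]
orientation: [180.0, 0.0, 173.7]
force: [-0.2, -0.0, -1.0]
opening: 0.0137
gripper_force: 30.0
```

Emit:
apply_moves:
  targets:
    - {"travel": [-4,0,0],"roll": 0,"jaw": 5}
    - {"travel": [-4,0,0],"roll": 0,"jaw": 5}
    - {"travel": [-3,0,0],"roll": 0,"jaw": 5}
    - {"travel": [0,0,0],"roll": 0,"jaw": 5}

```text
clock: 14.9
tool_pos: [0.4269, 0.0611, 0.082]
orientation: [-180.0, -0.0, 173.7]
force: [1.1, -0.2, -0.6]
opening: 0.0138
gripper_force: 30.0
```

Emit:
apply_moves:
  targets:
    - {"travel": [0,0,-3.5],"roll": 0,"jaw": 5}
    - {"travel": [-0.1,0,-6],"roll": 0,"jaw": 5}
    - {"travel": [-0.4,0,-6],"roll": 0,"jaw": 5}
    - {"travel": [0,0,0],"roll": 0,"jaw": 5}

```text
clock: 15.3
tool_pos: [0.4269, 0.0611, 0.0984]
orientation: [180.0, 0.0, 173.7]
force: [-0.5, 0.5, -1.9]
opening: 0.0134
gripper_force: 30.0
```

```bash
python3 - <<'E'
from h import *
s=shot("side","side8");t=shot("top","top8"); o=ctrl.get_obs(); print(o["tool_pos"],o["force"],o["moment"])
m=mask(t,(100,120,60),(125,255,255),(203,200,70,25)); u=pts(m); fr=np.array([[c,u[u[:,0]==c,1].max()+.5] for c in range(238,264)]); k=np.polyfit(fr[:,0],fr[:,1],1)
t0=cv2.imread("pics/top7.png"); m=mask(t0,(100,120,60),(125,255,255),(203,200,70,25)); u=pts(m); fr=np.array([[c,u[u[:,0]==c,1].max()+.5] for c in range(238,264)]); k0=np.polyfit(fr[:,0],fr[:,1],1)
print("top lip row at 250",np.polyval(k,250),np.polyval(k0,250))
f=lambda i:pts(mask(i,(100,120,60),(125,255,255),(265,180,20,40)))
for n in("side7","side8"): q=f(cv2.imread(f"pics/{n}.png")); print(n,q[q[:,1].argmax()], q[:,1].mean())
E
```

```text
[0.42696766 0.06113034 0.09782174] [-0.19503776  0.33447423 -1.44596606] [-0.08113278  0.13216436 -0.07362162]
top lip row at 250 215.98102564102567 216.2131623931625
side7 [274 207] 199.86046511627907
side8 [275 206] 198.47619047619048
```

Emit:
apply_moves:
  targets:
    - {"travel": [-0.6,0,-6],"roll": 0,"jaw": 5}
    - {"travel": [-0.8,0,-5.9],"roll": 0,"jaw": 5}
    - {"travel": [-1.1,0,-5.9],"roll": 0,"jaw": 5}
    - {"travel": [-1.3,0,-5.9],"roll": 0,"jaw": 5}
    - {"travel": [-1.5,0,-5.8],"roll": 0,"jaw": 5}
    - {"travel": [-1.8,0,-5.7],"roll": 0,"jaw": 5}
    - {"travel": [-2.0,0,-5.7],"roll": 0,"jaw": 5}
    - {"travel": [-2.2,0,-5.6],"roll": 0,"jaw": 5}
    - {"travel": [0,0,0],"roll": 0,"jaw": 5}

```text
clock: 16.3
tool_pos: [0.4391, 0.06, 0.1449]
orientation: [180.0, 0.1, 173.7]
force: [-1.0, -0.5, -1.7]
opening: 0.0137
gripper_force: 30.0
```

```bash
python3 - <<'E'
from h import *
s=shot("side","side9");t=shot("top","top9"); o=ctrl.get_obs(); print(o["tool_pos"],o["force"],o["moment"])
a=cv2.resize(s[140:280,200:340],(400,400),interpolation=cv2.INTER_CUBIC)
b=cv2.resize(t[145:245,190:290],(400,400),interpolation=cv2.INTER_CUBIC)
cv2.imwrite("pics/c9.png",np.hstack([a,b]))
E
```

```text
[0.43892618 0.06004012 0.14443228] [ 0.05059874 -0.34492765 -1.9483475 ] [-0.06641342 -0.04090894 -0.06444389]
```

View pics/c9.png

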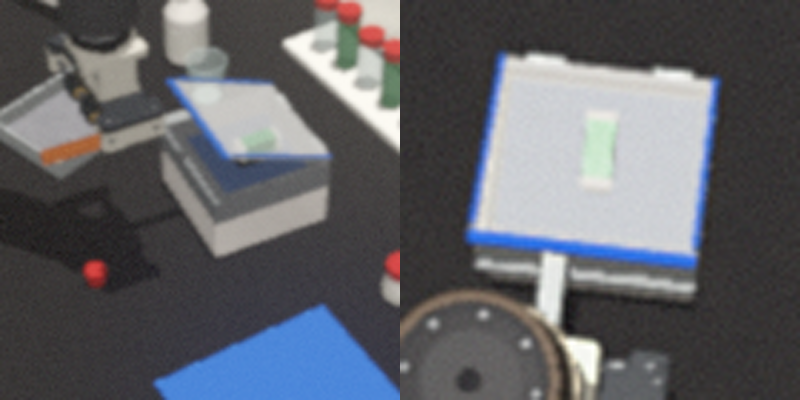

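The cover is rising: its lip now runs from (168,82) to (330,155) in the side panel, with the blade under it at (550,260) in the top panel. Force is about 2 N. Continuing the arc.

Emit:
apply_moves:
  targets:
    - {"travel": [-2.4,0,-5.5],"roll": 0,"jaw": 5}
    - {"travel": [-2.7,0,-5.4],"roll": 0,"jaw": 5}
    - {"travel": [-2.9,0,-5.3],"roll": 0,"jaw": 5}
    - {"travel": [-3.1,0,-5.1],"roll": 0,"jaw": 5}
    - {"travel": [-3.3,0,-5.0],"roll": 0,"jaw": 5}
    - {"travel": [-3.5,0,-4.9],"roll": 0,"jaw": 5}
    - {"travel": [-3.7,0,-4.7],"roll": 0,"jaw": 5}
    - {"travel": [-3.9,0,-4.6],"roll": 0,"jaw": 5}
    - {"travel": [-4.0,0,-4.4],"roll": 0,"jaw": 5}
    - {"travel": [-4.2,0,-4.3],"roll": 0,"jaw": 5}

```text
clock: 17.4
tool_pos: [0.472, 0.0561, 0.1937]
orientation: [-180.0, 0.0, 173.7]
force: [-1.5, -0.2, -1.0]
opening: 0.014
gripper_force: 30.0
```

Emit:
apply_moves:
  targets:
    - {"travel": [-4.4,0,-4.1],"roll": 0,"jaw": 5}
    - {"travel": [-4.5,0,-3.9],"roll": 0,"jaw": 5}
    - {"travel": [-4.7,0,-3.7],"roll": 0,"jaw": 5}
    - {"travel": [-4.8,0,-3.5],"roll": 0,"jaw": 5}
    - {"travel": [-4.9,0,-3.4],"roll": 0,"jaw": 5}
    - {"travel": [0,0,0],"roll": 0,"jaw": 5}

```text
clock: 18.0
tool_pos: [0.496, 0.0537, 0.2124]
orientation: [180.0, 0.1, 173.7]
force: [0.3, -0.0, -0.8]
opening: 0.0136
gripper_force: 30.0
```

```bash
python3 - <<'E'
from h import *
s=shot("side","side10");t=shot("top","top10"); o=ctrl.get_obs(); print(o["tool_pos"],o["force"],o["opening"])
u=pts(mask(t,(100,120,60),(125,255,255),(203,140,75,80))); fr=np.array([[c,u[u[:,0]==c,1].max()+.5] for c in range(215,262) if (u[:,0]==c).any()]); print("front rows",fr[::6].tolist())
H=np.array([.6185,.0192])+.075*np.array([.994,-.11]); 
for th in(.9,1.,1.05,1.1,1.13):
  P=[[*(H-.164*np.cos(th)*np.array([.994,-.11])+v*np.array([.11,.994])),.106+.164*np.sin(th)] for v in(-.085,0,.085)]; print(th,proj("top",P).round(1).tolist(),proj("side",P).round(1).tolist())
q=pts(mask(s,(100,120,60),(125,255,255),(240,130,80,60))); print("side blue",len(q),q.min(0),q.max(0),q[q[:,0].argmin()],q[q[:,0].argmax()],q[q[:,1].argmin()])
E
```

```text
[0.49543459 0.05368431 0.21201512] [ 0.41981225  0.39456154 -0.91386371] 0.0139832313286341
front rows [[215.0, 182.5], [221.0, 184.5], [227.0, 183.5], [233.0, 200.5], [239.0, 202.5], [245.0, 204.5], [251.0, 204.5], [257.0, 205.5]]
0.9 [[264.9, 192.8], [235.3, 189.4], [205.7, 186.1]] [[289.8, 176.2], [278.8, 162.5], [268.5, 149.6]]
1.0 [[265.5, 187.7], [235.7, 184.4], [205.9, 181.0]] [[293.3, 172.9], [282.2, 159.3], [271.8, 146.5]]
1.05 [[265.7, 185.1], [235.9, 181.7], [206.0, 178.3]] [[295.2, 171.3], [284.0, 157.8], [273.5, 145.1]]
1.1 [[266.0, 182.4], [236.1, 179.0], [206.2, 175.6]] [[297.1, 169.9], [285.8, 156.3], [275.3, 143.7]]
1.13 [[266.2, 180.7], [236.3, 177.3], [206.3, 173.9]] [[298.2, 169.0], [286.9, 155.5], [276.4, 142.8]]
side blue 28 [274 148] [290 168] [274 148] [290 168] [274 148]
```

The cover is at about 0.97 rad. I'll creep on towards the stop, watching the force.

Emit:
apply_moves:
  targets:
    - {"travel": [-2.5,0,-1.6],"roll": 0,"jaw": 5}
    - {"travel": [-2.5,0,-1.6],"roll": 0,"jaw": 5}
    - {"travel": [-2.6,0,-1.5],"roll": 0,"jaw": 5}
    - {"travel": [0,0,0],"roll": 0,"jaw": 5}

```text
clock: 18.5
tool_pos: [0.5028, 0.0527, 0.2167]
orientation: [-180.0, 0.0, 173.7]
force: [-0.7, 0.8, -1.3]
opening: 0.0135
gripper_force: 30.0
```

Emit:
apply_moves:
  targets:
    - {"travel": [-2.6,0,-1.4],"roll": 0,"jaw": 5}
    - {"travel": [-1.3,0,-0.7],"roll": 0,"jaw": 5}
    - {"travel": [0,0,0],"roll": 0,"jaw": 5}

```text
clock: 18.8
tool_pos: [0.5065, 0.0523, 0.2188]
orientation: [180.0, 0.0, 173.7]
force: [-1.1, 0.3, 0.1]
opening: 0.0134
gripper_force: 30.0
```

Emit:
apply_moves:
  targets:
    - {"travel": [-1.3,0,-0.7],"roll": 0,"jaw": 5}
    - {"travel": [-1.3,0,-0.7],"roll": 0,"jaw": 5}
    - {"travel": [0,0,0],"roll": 0,"jaw": 5}

```text
clock: 19.1
tool_pos: [0.5091, 0.052, 0.2202]
orientation: [180.0, 0.0, 173.7]
force: [0.5, 0.9, -1.3]
opening: 0.0137
gripper_force: 30.0
```

```bash
python3 - <<'E'
from h import *
s=shot("side","side11");t=shot("top","top11"); o=ctrl.get_obs(); print(o["tool_pos"],o["force"],o["opening"])
u=pts(mask(t,(100,120,60),(125,255,255),(203,140,75,52))); fr=np.array([[c,u[u[:,0]==c,1].max()+.5] for c in range(208,262) if (u[:,0]==c).any()]); print("front rows",fr[::4].tolist())
q=pts(mask(s,(100,120,60),(125,255,255),(240,130,80,60))); print("side blue",len(q),q[q[:,0].argmin()],q[q[:,0].argmax()])
E
```

```text
[0.50903212 0.05202808 0.22013579] [-1.39802214  0.93981178 -1.11922442] 0.0136491984486465
front rows [[208.0, 176.5], [212.0, 176.5], [216.0, 177.5], [220.0, 178.5], [224.0, 183.5], [228.0, 178.5], [232.0, 178.5], [236.0, 179.5], [240.0, 179.5], [244.0, 191.5], [248.0, 185.5], [252.0, 182.5], [256.0, 182.5], [260.0, 189.5]]
side blue 52 [277 144] [298 169]
```

Emit:
apply_moves:
  targets:
    - {"travel": [-1.3,0,-0.6],"roll": 0,"jaw": 5}
    - {"travel": [0,0,0],"roll": 0,"jaw": 5}
    - {"travel": [0,0,0],"roll": 0,"jaw": 5}

```text
clock: 19.5
tool_pos: [0.5102, 0.0519, 0.2207]
orientation: [180.0, 0.0, 173.7]
force: [-1.7, 1.0, -0.9]
opening: 0.0138
gripper_force: 30.0
```

Emit:
apply_moves:
  targets:
    - {"travel": [-1.3,0,-0.6],"roll": 0,"jaw": 5}
    - {"travel": [0,0,0],"roll": 0,"jaw": 5}
    - {"travel": [0,0,0],"roll": 0,"jaw": 5}

```text
clock: 19.8
tool_pos: [0.5115, 0.0517, 0.2213]
orientation: [-180.0, 0.0, 173.7]
force: [-1.6, -0.6, -0.1]
opening: 0.0136
gripper_force: 30.0
```

Emit:
apply_moves:
  targets:
    - {"travel": [-1.3,0,-0.6],"roll": 0,"jaw": 5}
    - {"travel": [0,0,0],"roll": 0,"jaw": 5}
    - {"travel": [0,0,0],"roll": 0,"jaw": 5}

```text
clock: 20.1
tool_pos: [0.5128, 0.0516, 0.2219]
orientation: [180.0, 0.0, 173.7]
force: [-0.9, -0.0, -0.1]
opening: 0.0138
gripper_force: 30.0
```

Emit:
apply_moves:
  targets:
    - {"travel": [-1.3,0,-0.6],"roll": 0,"jaw": 5}
    - {"travel": [0,0,0],"roll": 0,"jaw": 5}
    - {"travel": [0,0,0],"roll": 0,"jaw": 5}

```text
clock: 20.4
tool_pos: [0.5141, 0.0515, 0.2225]
orientation: [180.0, 0.0, 173.7]
force: [-0.7, 0.5, -0.7]
opening: 0.0134
gripper_force: 30.0
```

Emit:
apply_moves:
  targets:
    - {"travel": [-1.0,0,-0.4],"roll": 0,"jaw": 5}
    - {"travel": [0,0,0],"roll": 0,"jaw": 5}
    - {"travel": [0,0,0],"roll": 0,"jaw": 5}

```text
clock: 20.7
tool_pos: [0.5143, 0.0513, 0.2225]
orientation: [-180.0, -0.1, 173.7]
force: [-5.2, 0.5, 0.2]
opening: 0.0141
gripper_force: 30.0
```

Emit:
apply_moves:
  targets:
    - {"travel": [-0.7,0,-0.3],"roll": 0,"jaw": 5}
    - {"travel": [0,0,0],"roll": 0,"jaw": 5}
    - {"travel": [0,0,0],"roll": 0,"jaw": 5}

```text
clock: 21.0
tool_pos: [0.5144, 0.0511, 0.2226]
orientation: [-180.0, -0.2, 173.7]
force: [-5.7, 0.9, 0.2]
opening: 0.0137
gripper_force: 30.0
```

At the stop, with the force up to 5.7 N. I'll withdraw straight back and return the spatula to its spot on the mat.

Emit:
apply_moves:
  targets:
    - {"travel": [5,0,0],"roll": 0,"jaw": 5}
    - {"travel": [13,0,0],"roll": 0,"jaw": 5}
    - {"travel": [20,0,0],"roll": 0,"jaw": 5}
    - {"travel": [20,0,0],"roll": 0,"jaw": 5}
    - {"travel": [10,0,0],"roll": 0,"jaw": 5}

```text
clock: 21.5
tool_pos: [0.4468, 0.0588, 0.2236]
orientation: [179.9, 0.1, 173.7]
force: [0.1, 0.2, -1.0]
opening: 0.0139
gripper_force: 30.0
```

Emit:
apply_moves:
  targets:
    - {"travel": [-4,-36.5,0],"roll": 0,"jaw": 5}
    - {"travel": [-4,-36.5,0],"roll": 0,"jaw": 5}
    - {"travel": [-4,-36.5,0],"roll": 0,"jaw": 5}
    - {"travel": [-4,-36.5,0],"roll": 0,"jaw": 5}
    - {"travel": [-4,-36.5,0],"roll": 0,"jaw": 5}
    - {"travel": [-4,-36.5,0],"roll": 0,"jaw": 5}
    - {"travel": [-4,-36.5,0],"roll": 0,"jaw": 5}
    - {"travel": [-4,-36.5,0],"roll": 0,"jaw": 5}
    - {"travel": [-4,-36.5,0],"roll": 0,"jaw": 5}
    - {"travel": [-4,-36.5,0],"roll": 0,"jaw": 5}

```text
clock: 22.5
tool_pos: [0.4481, -0.31, 0.2236]
orientation: [-180.0, 0.1, 173.7]
force: [1.0, 0.1, -0.2]
opening: 0.0138
gripper_force: 30.0
```

Emit:
apply_moves:
  targets:
    - {"travel": [0,0,30],"roll": 4.7,"jaw": 5}
    - {"travel": [0,0,35],"roll": 0,"jaw": 5}
    - {"travel": [0,0,35],"roll": 0,"jaw": 5}
    - {"travel": [0,0,35],"roll": 0,"jaw": 5}
    - {"travel": [0,0,35],"roll": 0,"jaw": 5}
    - {"travel": [0,0,25],"roll": 0,"jaw": 5}
    - {"travel": [0,0,10],"roll": 0,"jaw": 5}
    - {"travel": [0,0,5],"roll": 0,"jaw": 5}
    - {"travel": [0,0,0],"roll": 0,"jaw": 5}
    - {"travel": [0,0,0],"roll": 0,"jaw": 5}

```text
clock: 23.5
tool_pos: [0.4489, -0.3087, 0.0144]
orientation: [-180.0, 0.1, 169.0]
force: [0.2, 0.7, -0.2]
opening: 0.0137
gripper_force: 30.0
```

```bash
python3 - <<'E'
from h import *
s=shot("side","side12");t=shot("top","top12"); o=ctrl.get_obs(); print(o["tool_pos"],o["orientation"],o["force"])
u=pts(mask(t,(100,120,60),(125,255,255),(203,140,75,52))); fr=np.array([[c,u[u[:,0]==c,1].max()+.5] for c in range(208,262) if (u[:,0]==c).any()]); print("front rows",fr[::6].tolist())
m=mask(s,(3,120,60),(20,255,255),(255,240,60,60)); q=pts(m); print(len(q),q.min(0),q.max(0))
b=mask(s,(0,0,120),(180,70,255),(312,262,26,20)); q=pts(b); print("blade",q[q[:,0].argmax()],q.mean(0))
E
```

```text
[ 0.44889348 -0.30871436  0.01448482] [-1.79984248e+02  1.38122683e-01  1.69032665e+02] [ 0.04653651 -0.44678431 -0.37197042]
front rows [[208.0, 174.5], [214.0, 174.5], [220.0, 191.5], [226.0, 191.5], [232.0, 191.5], [238.0, 177.5], [244.0, 191.5], [250.0, 188.5], [256.0, 189.5]]
102 [273 278] [295 287]
blade [332 268] [323.5890411 270.8630137]
```

Emit:
apply_moves:
  targets:
    - {"travel": [0,0,10],"roll": 0,"jaw": 5}
    - {"travel": [0,0,6],"roll": 0,"jaw": 5}
    - {"travel": [0,0,3],"roll": 0,"jaw": 5}
    - {"travel": [0,0,0],"roll": 0,"jaw": 5}
    - {"travel": [0,0,0],"roll": 0,"jaw": 5}

```text
clock: 24.1
tool_pos: [0.4478, -0.3085, -0.006]
orientation: [-180.0, -0.0, 169.0]
force: [-0.2, 0.3, -0.9]
opening: 0.0136
gripper_force: 30.0
```

Emit:
apply_moves:
  targets:
    - {"travel": [0,0,2],"roll": 0,"jaw": 5}
    - {"travel": [0,0,1],"roll": 0,"jaw": 5}
    - {"travel": [0,0,0],"roll": 0,"jaw": 5}

```text
clock: 24.4
tool_pos: [0.4483, -0.3086, -0.0078]
orientation: [-180.0, 0.1, 169.0]
force: [-2.2, 1.6, 8.8]
opening: 0.0137
gripper_force: 30.0
```

Spatula is down. Releasing it and backing off.

Emit:
apply_moves:
  targets:
    - {"travel": [0,0,-1],"roll": 0,"jaw": 20}
    - {"travel": [0,0,0],"roll": 0,"jaw": 30}
    - {"travel": [0,0,0],"roll": 0,"jaw": 40}
    - {"travel": [0,0,0],"roll": 0,"jaw": 40}
    - {"travel": [0,0,-10],"roll": 0,"jaw": 40}
    - {"travel": [0,0,-30],"roll": 0,"jaw": 40}
    - {"travel": [0,0,-40],"roll": 0,"jaw": 40}
    - {"travel": [0,0,-45],"roll": 0,"jaw": 40}
    - {"travel": [0,0,-45],"roll": 0,"jaw": 40}
    - {"travel": [0,0,-40],"roll": 0,"jaw": 40}

```text
clock: 25.4
tool_pos: [0.4478, -0.3085, 0.2055]
orientation: [-180.0, 0.1, 169.0]
force: [2.1, -0.8, 1.1]
opening: 0.04
gripper_force: 0.0
```

```bash
python3 - <<'E'
from h import *
s=shot("side","side13");t=shot("top","top13"); o=ctrl.get_obs(); print(o["tool_pos"],o["joint_pos"])
m=mask(s,(3,120,60),(20,255,255),(255,240,60,65)); q=pts(m); print(len(q),q.min(0),q.max(0))
P=ray("side",q,.012)[:,:2]*1000; print(P.min(0),P.max(0))
m=mask(s,(0,0,120),(180,60,255),(300,262,34,25)); Q=ray("side",pts(m),.012)[:,:2]*1000; print("blade",len(Q),Q.min(0),Q.max(0))
u=pts(mask(t,(100,120,60),(125,255,255),(203,140,75,52))); print("lip",[u[u[:,0]==c,1].max()+.5 for c in(208,211,214,236,238)])
# cell, now partly uncovered
m=mask(t,(50,25,110),(88,255,255),(225,165,30,35)); q=pts(m); print("cell px",q.min(0),q.max(0))
E
```

```text
[ 0.45077991 -0.30996086  0.20933068] [-13.90446486   8.26035859 -16.43408428   0.12216793 -64.68382823
 -87.07965917]
118 [273 281] [299 292]
[ 363.03086909 -320.51439567] [ 457.3742138  -289.83482168]
blade 137 [ 455.92718791 -342.50993979] [ 566.90740455 -308.80335431]
lip [np.float64(174.5), np.float64(174.5), np.float64(174.5), np.float64(177.5), np.float64(177.5)]
cell px [235 178] [243 189]
```

The spatula is back flat on the mat and the cover holds at the stop. The open cover overhangs most of the cell, so before entering I need to know what the arm does at its reach limit, in particular whether the tool leans outward there. I'll test that in free space.

Emit:
apply_moves:
  targets:
    - {"travel": [-48,0,0],"roll": 0,"jaw": 40}
    - {"travel": [-48,0,0],"roll": 0,"jaw": 40}
    - {"travel": [-48,0,0],"roll": 0,"jaw": 40}
    - {"travel": [-48,0,0],"roll": 0,"jaw": 40}
    - {"travel": [-48,0,0],"roll": 0,"jaw": 40}
    - {"travel": [-48,0,0],"roll": 0,"jaw": 40}
    - {"travel": [-48,0,0],"roll": 0,"jaw": 40}
    - {"travel": [-48,0,0],"roll": 0,"jaw": 40}

```text
clock: 26.3
tool_pos: [0.8262, -0.3818, 0.2024]
orientation: [-180.0, 0.0, 169.0]
force: [1.5, -1.0, 1.2]
opening: 0.04
gripper_force: 0.0
```

Emit:
apply_moves:
  targets:
    - {"travel": [-48,0,0],"roll": 0,"jaw": 40}
    - {"travel": [-48,0,0],"roll": 0,"jaw": 40}
    - {"travel": [0,0,0],"roll": 0,"jaw": 40}

```text
clock: 26.6
tool_pos: [0.9029, -0.3953, 0.1901]
orientation: [179.9, -0.4, 169.1]
force: [1.3, 0.3, -4.5]
opening: 0.0401
gripper_force: 0.0
```

```bash
python3 - <<'E'
from h import *
o=ctrl.get_obs(); print(o["tool_pos"],o["joint_pos"],o["orientation"])
E
```

```text
[ 0.90293794 -0.39527742  0.19005724] [-1.24377055e+01  5.81093469e+01  6.61810984e+01 -4.03009847e-02
 -9.85017638e+01 -8.85004188e+01] [179.9488574   -0.4288188  169.06787561]
```

Emit:
apply_moves:
  targets:
    - {"travel": [-40,0,0],"roll": 0,"jaw": 40}
    - {"travel": [-40,0,0],"roll": 0,"jaw": 40}
    - {"travel": [0,0,0],"roll": 0,"jaw": 40}

```text
clock: 26.9
tool_pos: [0.9392, -0.3929, 0.1815]
orientation: [-179.2, 2.3, 169.1]
force: [0.1, 0.3, -0.5]
opening: 0.0401
gripper_force: 0.0
```

```bash
python3 - <<'E'
from h import *
o=ctrl.get_obs(); print(o["tool_pos"],o["joint_pos"],o["orientation"])
E
```

```text
[ 0.93921118 -0.39293737  0.1815179 ] [-11.54999006  61.26211177  71.47005238   0.7603128  -97.92994801
 -89.22961952] [-179.22054756    2.26840358  169.1159543 ]
```

It does lean at the limit (pitch 2.3°). I'll see whether the lean grows, and whether it is kept when coming back.

Emit:
apply_moves:
  targets:
    - {"travel": [-40,0,0],"roll": 0,"jaw": 40}
    - {"travel": [-40,0,0],"roll": 0,"jaw": 40}
    - {"travel": [0,0,0],"roll": 0,"jaw": 40}

```text
clock: 27.2
tool_pos: [0.9709, -0.3898, 0.173]
orientation: [-178.3, 5.6, 169.2]
force: [0.0, 0.9, -0.9]
opening: 0.0402
gripper_force: 0.0
```

Emit:
apply_moves:
  targets:
    - {"travel": [40,0,0],"roll": 0,"jaw": 40}
    - {"travel": [40,0,0],"roll": 0,"jaw": 40}
    - {"travel": [40,0,0],"roll": 0,"jaw": 40}
    - {"travel": [40,0,0],"roll": 0,"jaw": 40}
    - {"travel": [0,0,0],"roll": 0,"jaw": 40}

```text
clock: 27.7
tool_pos: [0.8273, -0.3643, 0.1611]
orientation: [-178.3, 5.3, 169.0]
force: [1.6, -0.0, -0.7]
opening: 0.0399
gripper_force: 0.0
```

```bash
python3 - <<'E'
from h import *
o=ctrl.get_obs(); print(o["tool_pos"],o["joint_pos"],o["orientation"])
E
```

```text
[ 0.82732764 -0.36427994  0.16112036] [-10.7631341   40.7778345   27.12898435   1.80446872 -71.08980443
 -90.80118816] [-178.31289918    5.2764636   169.01982974]
```

The lean is kept and points the fingers forward, under the cover, which is what the cell grasp needs. About 22° puts the gripper parallel to the open cover with clearance. I'll align the yaw with the case and build up the lean at the limit.

Emit:
apply_moves:
  targets:
    - {"travel": [-45,0,0],"roll": -4.7,"jaw": 40}
    - {"travel": [-45,0,0],"roll": 0,"jaw": 40}
    - {"travel": [-45,0,0],"roll": 0,"jaw": 40}
    - {"travel": [-45,0,0],"roll": 0,"jaw": 40}
    - {"travel": [-45,0,0],"roll": 0,"jaw": 40}
    - {"travel": [-45,0,0],"roll": 0,"jaw": 40}
    - {"travel": [-45,0,0],"roll": 0,"jaw": 40}
    - {"travel": [0,0,0],"roll": 0,"jaw": 40}

```text
clock: 28.5
tool_pos: [1.0363, -0.3642, 0.1594]
orientation: [-175.6, 11.6, 174.3]
force: [-0.0, -0.2, -0.3]
opening: 0.0403
gripper_force: 0.0
```

```bash
python3 - <<'E'
from h import *
o=ctrl.get_obs(); print(o["tool_pos"],o["joint_pos"],o["orientation"])
E
```

```text
[ 1.03628871 -0.36416093  0.15935996] [ -7.8902808   63.76961798  71.69298735   3.98024371 -86.19193034
 -88.14524103] [-175.59216341   11.58575204  174.26815382]
```

Emit:
apply_moves:
  targets:
    - {"travel": [-42,20,0],"roll": 0,"jaw": 40}
    - {"travel": [-42,20,0],"roll": 0,"jaw": 40}
    - {"travel": [-42,20,0],"roll": 0,"jaw": 40}
    - {"travel": [-42,20,0],"roll": 0,"jaw": 40}
    - {"travel": [0,0,0],"roll": 0,"jaw": 40}

```text
clock: 29.0
tool_pos: [1.1133, -0.2684, 0.1585]
orientation: [-173.8, 17.8, 175.1]
force: [-0.9, 1.3, 0.5]
opening: 0.0398
gripper_force: 0.0
```

```bash
python3 - <<'E'
from h import *
o=ctrl.get_obs(); print(o["tool_pos"],o["joint_pos"],o["orientation"])
E
```

```text
[ 1.11330988 -0.26837174  0.15849219] [ -1.48116776  65.11676872  71.64838107   7.36273871 -79.19261892
 -94.65426877] [-173.7989847    17.80882267  175.11525174]
```

Emit:
apply_moves:
  targets:
    - {"travel": [-28,-40,0],"roll": 0,"jaw": 40}
    - {"travel": [-28,-40,0],"roll": 0,"jaw": 40}
    - {"travel": [-28,-40,0],"roll": 0,"jaw": 40}
    - {"travel": [-28,-40,0],"roll": 0,"jaw": 40}
    - {"travel": [0,0,0],"roll": 0,"jaw": 40}

```text
clock: 29.5
tool_pos: [1.104, -0.4213, 0.1866]
orientation: [-171.6, 23.6, 175.3]
force: [-0.6, -0.0, 0.4]
opening: 0.0403
gripper_force: 0.0
```

```bash
cat >> h.py <<'E'
from scipy.spatial.transform import Rotation as Ro
def R(): return Ro.from_euler("xyz",ctrl.get_obs()["orientation"],degrees=True).as_matrix()
E
python3 - <<'E'
from h import *
o=ctrl.get_obs(); print(o["tool_pos"],o["joint_pos"],o["orientation"]); print(R().round(3))
E
```

```text
[ 1.10401664 -0.42129852  0.1866205 ] [ -9.43715046  64.31095917  71.70580341   6.75217102 -73.35403708
 -87.58012743] [-171.61694478   23.58645111  175.29335851]
[[-0.913  0.139  0.383]
 [ 0.075  0.981 -0.178]
 [-0.4   -0.134 -0.907]]
```

Lean is now 25° forward but 7.7° sideways in the case frame. Increments follow the TCP azimuth, so I'll try removing the sideways part at the inner limit, at about azimuth -80°, over free bench.

Emit:
apply_moves:
  targets:
    - {"travel": [40,-6.5,-19],"roll": 0,"jaw": 40}
    - {"travel": [40,-6.5,-19],"roll": 0,"jaw": 40}
    - {"travel": [40,-6.5,-19],"roll": 0,"jaw": 40}
    - {"travel": [40,-6.5,-19],"roll": 0,"jaw": 40}
    - {"travel": [40,-6.5,-19],"roll": 0,"jaw": 40}
    - {"travel": [40,-6.5,-19],"roll": 0,"jaw": 40}
    - {"travel": [40,-6.5,-19],"roll": 0,"jaw": 40}
    - {"travel": [40,-6.5,-19],"roll": 0,"jaw": 40}
    - {"travel": [40,-6.5,-19],"roll": 0,"jaw": 40}
    - {"travel": [40,-6.5,-19],"roll": 0,"jaw": 40}

```text
clock: 30.5
tool_pos: [0.6866, -0.417, 0.208]
orientation: [-171.7, 23.5, 175.6]
force: [0.5, -0.8, 0.4]
opening: 0.0401
gripper_force: 0.0
```

Emit:
apply_moves:
  targets:
    - {"travel": [40,-6.5,-19],"roll": 0,"jaw": 40}
    - {"travel": [40,-6.5,-19],"roll": 0,"jaw": 40}
    - {"travel": [40,-6.5,-19],"roll": 0,"jaw": 40}
    - {"travel": [40,-6.5,-19],"roll": 0,"jaw": 40}
    - {"travel": [40,-6.5,-19],"roll": 0,"jaw": 40}
    - {"travel": [40,-6.5,-19],"roll": 0,"jaw": 40}
    - {"travel": [40,-6.5,-19],"roll": 0,"jaw": 40}
    - {"travel": [40,-6.5,-19],"roll": 0,"jaw": 40}

```text
clock: 31.3
tool_pos: [0.3292, -0.4185, 0.2257]
orientation: [-171.6, 23.5, 175.6]
force: [-0.3, -1.0, -0.1]
opening: 0.0399
gripper_force: 0.0
```

```bash
python3 - <<'E'
from h import *
o=ctrl.get_obs(); print(o["tool_pos"],o["joint_pos"],o["orientation"]); print(R().round(3))
E
```

```text
[ 0.32921329 -0.4185224   0.22566116] [-33.81353129  -6.39889204 -31.66037784  -5.95009802 -40.279032
 -58.58992829] [-171.60690198   23.51944696  175.6391878 ]
[[-0.914  0.133  0.383]
 [ 0.07   0.982 -0.176]
 [-0.399 -0.134 -0.907]]
```

Emit:
apply_moves:
  targets:
    - {"travel": [41.4,-2,-18],"roll": 0,"jaw": 40}
    - {"travel": [41.4,-2,-18],"roll": 0,"jaw": 40}
    - {"travel": [41.4,-2,-18],"roll": 0,"jaw": 40}
    - {"travel": [41.4,-2,-18],"roll": 0,"jaw": 40}
    - {"travel": [41.4,-2,-18],"roll": 0,"jaw": 40}
    - {"travel": [3,44,-8],"roll": 0,"jaw": 40}
    - {"travel": [3,44,-8],"roll": 0,"jaw": 40}
    - {"travel": [0,0,0],"roll": 0,"jaw": 40}

```text
clock: 32.1
tool_pos: [0.1049, -0.3048, 0.229]
orientation: [-171.1, 24.0, 175.9]
force: [2.3, -0.4, 0.6]
opening: 0.0401
gripper_force: 0.0
```

```bash
python3 - <<'E'
from h import *
o=ctrl.get_obs(); print(o["tool_pos"],o["joint_pos"],o["orientation"]); print(R().round(3))
E
```

```text
[ 0.10494061 -0.30480309  0.22901567] [-49.77068689 -29.59162718 -41.85753124 -12.68852692 -54.91757933
 -41.05080576] [-171.10925136   24.04930749  175.86061049]
[[-0.911  0.134  0.39 ]
 [ 0.066  0.981 -0.183]
 [-0.408 -0.141 -0.902]]
```

Emit:
apply_moves:
  targets:
    - {"travel": [17,14,34],"roll": 0,"jaw": 40}
    - {"travel": [17,14,34],"roll": 0,"jaw": 40}
    - {"travel": [17,14,34],"roll": 0,"jaw": 40}
    - {"travel": [0,0,0],"roll": 0,"jaw": 40}

```text
clock: 32.5
tool_pos: [0.1014, -0.2779, 0.1033]
orientation: [-172.0, 23.2, 175.5]
force: [-0.5, 0.7, 0.3]
opening: 0.0399
gripper_force: 0.0
```

```bash
python3 - <<'E'
from h import *
o=ctrl.get_obs(); print(o["tool_pos"],o["joint_pos"],o["orientation"]); print(R().round(3))
E
```

```text
[ 0.10139551 -0.27787664  0.10327656] [-42.89312973 -25.76306495 -57.47458788 -13.19693087 -35.70545951
 -44.02012777] [-171.99101016   23.1938137   175.53343261]
[[-0.916  0.132  0.378]
 [ 0.072  0.983 -0.169]
 [-0.394 -0.128 -0.91 ]]
```

Emit:
apply_moves:
  targets:
    - {"travel": [10,8,22],"roll": 0,"jaw": 40}
    - {"travel": [10,8,22],"roll": 0,"jaw": 40}
    - {"travel": [0,0,0],"roll": 0,"jaw": 40}

```text
clock: 32.8
tool_pos: [0.1019, -0.2773, 0.0573]
orientation: [-172.2, 23.6, 175.5]
force: [-0.0, -1.3, 0.8]
opening: 0.0399
gripper_force: 0.0
```

```bash
python3 - <<'E'
from h import *
o=ctrl.get_obs(); print(o["tool_pos"],o["joint_pos"],o["orientation"]); print(R().round(3))
E
```

```text
[ 0.10189423 -0.27731846  0.05728533] [-48.65164884 -16.47628988 -58.02263333 -22.71376434 -27.67186924
 -29.20352497] [-172.23332465   23.59622264  175.5023534 ]
[[-0.914  0.132  0.385]
 [ 0.072  0.984 -0.166]
 [-0.4   -0.124 -0.908]]
```

The inner limit hardly changes the lean. At the outer limit it grows along the TCP azimuth, so I'll swing to azimuth +90° over the free bench on the left, rolling half a turn on the way for joint 6, and add the sideways correction there. A script works out the tool-axis rows.

```bash
cat >> h.py <<'E'
def plan(wps,rolls=0.,step=46.,Rm=None,p=None):
    """world waypoints (m) -> tool-axis rows; roll deg per row until the total is used up"""
    Rm=R() if Rm is None else Rm; p=np.array(ctrl.get_obs()["tool_pos"]) if p is None else p; left=rolls
    for w in wps:
        d=(np.array(w)-p)*1000; n=int(np.ceil(np.linalg.norm(d)/step))
        for i in range(n):
            r=float(np.clip(left,-8.5,8.5)); left-=r
            print((Rm.T@(d/n)).round(1).tolist(),round(r,1)); Rm=Rm@Ro.from_euler("z",r,degrees=True).as_matrix()
        p=np.array(w); print("-- at",w)
    print("roll left",left)
E
python3 - <<'E'
from h import *
plan([(.20,-.36,.17),(.43,-.12,.26),(.43,.16,.26),(.25,.42,.26),(.0,.60,.26)],-180)
E
```

```text
[-35.2, -20.6, -12.7] -8.5
[-31.7, -25.6, -12.7] -8.5
[-27.6, -30.0, -12.7] -8.5
[-22.9, -33.7, -12.7] -8.5
-- at (0.2, -0.36, 0.17)
[-41.6, 10.4, -4.1] -8.5
[-42.6, 4.2, -4.1] -8.5
[-42.8, -2.2, -4.1] -8.5
[-42.0, -8.5, -4.1] -8.5
[-40.3, -14.6, -4.1] -8.5
[-37.7, -20.4, -4.1] -8.5
[-34.3, -25.7, -4.1] -8.5
[-30.1, -30.5, -4.1] -8.5
-- at (0.43, -0.12, 0.26)
[-39.1, -5.4, -6.6] -8.5
[-37.9, -11.1, -6.6] -8.5
[-35.8, -16.6, -6.6] -8.5
[-33.0, -21.7, -6.6] -8.5
[-29.4, -26.3, -6.6] -8.5
[-25.2, -30.4, -6.6] -8.5
[-20.4, -33.7, -6.6] -8.5
-- at (0.43, 0.16, 0.26)
[-35.3, -23.1, -16.1] -8.5
[-31.5, -28.1, -16.1] -8.5
[-27.0, -32.5, -16.1] -1.5
[-26.2, -33.1, -16.1] 0.0
[-26.2, -33.1, -16.1] 0.0
[-26.2, -33.1, -16.1] 0.0
[-26.2, -33.1, -16.1] 0.0
-- at (0.25, 0.42, 0.26)
[-34.5, -20.6, -18.0] 0.0
[-34.5, -20.6, -18.0] 0.0
[-34.5, -20.6, -18.0] 0.0
[-34.5, -20.6, -18.0] 0.0
[-34.5, -20.6, -18.0] 0.0
[-34.5, -20.6, -18.0] 0.0
[-34.5, -20.6, -18.0] 0.0
-- at (0.0, 0.6, 0.26)
roll left 0.0
```

Emit:
apply_moves:
  targets:
    - {"travel": [-35,-20.6,-12.7],"roll": -8.5,"jaw": 40}
    - {"travel": [-31.7,-25.6,-12.7],"roll": -8.5,"jaw": 40}
    - {"travel": [-27.6,-30,-12.7],"roll": -8.5,"jaw": 40}
    - {"travel": [-22.9,-33.7,-12.7],"roll": -8.5,"jaw": 40}
    - {"travel": [-41.6,10.4,-4.1],"roll": -8.5,"jaw": 40}
    - {"travel": [-42.6,4.2,-4.1],"roll": -8.5,"jaw": 40}
    - {"travel": [-42.8,-2.2,-4.1],"roll": -8.5,"jaw": 40}
    - {"travel": [-42,-8.5,-4.1],"roll": -8.5,"jaw": 40}
    - {"travel": [-40.3,-14.6,-4.1],"roll": -8.5,"jaw": 40}
    - {"travel": [-37.7,-20.4,-4.1],"roll": -8.5,"jaw": 40}

```text
clock: 33.8
tool_pos: [0.3651, -0.2054, 0.241]
orientation: [-155.1, -3.3, -106.3]
force: [1.4, -0.6, -0.5]
opening: 0.0401
gripper_force: 0.0
```

```bash
python3 - <<'E'
from h import *
o=ctrl.get_obs(); print(o["tool_pos"],o["joint_pos"],o["orientation"]); print(R()[:,2].round(3))
plan([(.43,-.12,.26),(.43,.16,.26),(.25,.42,.26),(.0,.60,.26)],-95)
E
```

```text
[ 0.36512786 -0.20541467  0.24102616] [ 11.76438405 -26.24030808 -52.09431321  20.16159547 -45.04323467
 -39.3107554 ] [-155.14916633   -3.28709594 -106.34530559]
[ 0.389 -0.168 -0.906]
[-33.0, -15.0, -2.1] -8.5
[-30.4, -19.7, -2.1] -8.5
[-27.2, -24.0, -2.1] -8.5
-- at (0.43, -0.12, 0.26)
[-38.6, -8.1, -6.7] -8.5
[-37.0, -13.7, -6.7] -8.5
[-34.5, -19.0, -6.7] -8.5
[-31.3, -23.9, -6.7] -8.5
[-27.5, -28.3, -6.7] -8.5
[-23.0, -32.0, -6.7] -8.5
[-18.0, -35.1, -6.7] -8.5
-- at (0.43, 0.16, 0.26)
[-33.5, -25.5, -16.2] -8.5
[-29.4, -30.2, -16.2] -1.5
[-28.6, -31.0, -16.2] 0.0
[-28.6, -31.0, -16.2] 0.0
[-28.6, -31.0, -16.2] 0.0
[-28.6, -31.0, -16.2] 0.0
[-28.6, -31.0, -16.2] 0.0
-- at (0.25, 0.42, 0.26)
[-35.9, -17.8, -18.2] 0.0
[-35.9, -17.8, -18.2] 0.0
[-35.9, -17.8, -18.2] 0.0
[-35.9, -17.8, -18.2] 0.0
[-35.9, -17.8, -18.2] 0.0
[-35.9, -17.8, -18.2] 0.0
[-35.9, -17.8, -18.2] 0.0
-- at (0.0, 0.6, 0.26)
roll left 0.0
```

Emit:
apply_moves:
  targets:
    - {"travel": [-33,-15,-2],"roll": -8.5,"jaw": 40}
    - {"travel": [-30.4,-19.7,-2],"roll": -8.5,"jaw": 40}
    - {"travel": [-27.2,-24,-2],"roll": -8.5,"jaw": 40}
    - {"travel": [-38.6,-8.1,-6.7],"roll": -8.5,"jaw": 40}
    - {"travel": [-37,-13.7,-6.7],"roll": -8.5,"jaw": 40}
    - {"travel": [-34.5,-19,-6.7],"roll": -8.5,"jaw": 40}
    - {"travel": [-31.3,-23.9,-6.7],"roll": -8.5,"jaw": 40}
    - {"travel": [-27.5,-28.3,-6.7],"roll": -8.5,"jaw": 40}
    - {"travel": [-23,-32,-6.7],"roll": -8.5,"jaw": 40}
    - {"travel": [-18,-35,-6.7],"roll": -8.5,"jaw": 40}

```text
clock: 34.8
tool_pos: [0.4305, 0.1613, 0.2597]
orientation: [179.0, -24.8, -20.5]
force: [0.7, -0.3, 0.2]
opening: 0.0401
gripper_force: 0.0
```

Emit:
apply_moves:
  targets:
    - {"travel": [-33.5,-25.5,-16.2],"roll": -8.5,"jaw": 40}
    - {"travel": [-29.4,-30.2,-16.2],"roll": -1.5,"jaw": 40}
    - {"travel": [-28.6,-31,-16.2],"roll": 0,"jaw": 40}
    - {"travel": [-28.6,-31,-16.2],"roll": 0,"jaw": 40}
    - {"travel": [-28.6,-31,-16.2],"roll": 0,"jaw": 40}
    - {"travel": [-28.6,-31,-16.2],"roll": 0,"jaw": 40}
    - {"travel": [-28.6,-31,-16.2],"roll": 0,"jaw": 40}
    - {"travel": [-36,-17.8,-18.2],"roll": 0,"jaw": 40}
    - {"travel": [-36,-17.8,-18.2],"roll": 0,"jaw": 40}
    - {"travel": [-36,-17.8,-18.2],"roll": 0,"jaw": 40}

```text
clock: 35.8
tool_pos: [0.1425, 0.4993, 0.2626]
orientation: [174.7, -24.1, -10.0]
force: [0.7, 0.7, 0.1]
opening: 0.0399
gripper_force: 0.0
```

```bash
python3 - <<'E'
from h import *
o=ctrl.get_obs(); print(o["tool_pos"],o["joint_pos"],o["orientation"]); print(R().round(3))
plan([(.05,.62,.24),(.0,1.3,.24)],0)
E
```

```text
[0.14254958 0.49930524 0.26257396] [109.69471307   9.38896353 -19.83077225  18.27844897 -78.55265202
 -37.25297605] [174.70729384 -24.0754359   -9.95203528]
[[ 0.899 -0.209  0.384]
 [-0.158 -0.974 -0.161]
 [ 0.408  0.084 -0.909]]
[-27.9, -25.0, -8.6] 0.0
[-27.9, -25.0, -8.6] 0.0
[-27.9, -25.0, -8.6] 0.0
[-27.9, -25.0, -8.6] 0.0
-- at (0.05, 0.62, 0.24)
[-10.2, -43.5, -8.6] 0.0
[-10.2, -43.5, -8.6] 0.0
[-10.2, -43.5, -8.6] 0.0
[-10.2, -43.5, -8.6] 0.0
[-10.2, -43.5, -8.6] 0.0
[-10.2, -43.5, -8.6] 0.0
[-10.2, -43.5, -8.6] 0.0
[-10.2, -43.5, -8.6] 0.0
[-10.2, -43.5, -8.6] 0.0
[-10.2, -43.5, -8.6] 0.0
[-10.2, -43.5, -8.6] 0.0
[-10.2, -43.5, -8.6] 0.0
[-10.2, -43.5, -8.6] 0.0
[-10.2, -43.5, -8.6] 0.0
[-10.2, -43.5, -8.6] 0.0
-- at (0.0, 1.3, 0.24)
roll left 0.0
```

Emit:
apply_moves:
  targets:
    - {"travel": [-28,-25,-8.6],"roll": 0,"jaw": 40}
    - {"travel": [-28,-25,-8.6],"roll": 0,"jaw": 40}
    - {"travel": [-28,-25,-8.6],"roll": 0,"jaw": 40}
    - {"travel": [-28,-25,-8.6],"roll": 0,"jaw": 40}
    - {"travel": [-10,-43.5,-8.6],"roll": 0,"jaw": 40}
    - {"travel": [-10,-43.5,-8.6],"roll": 0,"jaw": 40}
    - {"travel": [-10,-43.5,-8.6],"roll": 0,"jaw": 40}
    - {"travel": [-10,-43.5,-8.6],"roll": 0,"jaw": 40}
    - {"travel": [-10,-43.5,-8.6],"roll": 0,"jaw": 40}
    - {"travel": [-10,-43.5,-8.6],"roll": 0,"jaw": 40}

```text
clock: 36.8
tool_pos: [0.031, 0.8879, 0.2399]
orientation: [174.7, -24.1, -10.1]
force: [0.1, 2.8, 0.9]
opening: 0.0404
gripper_force: 0.0
```

Emit:
apply_moves:
  targets:
    - {"travel": [-10,-43.5,-8.6],"roll": 0,"jaw": 40}
    - {"travel": [-10,-43.5,-8.6],"roll": 0,"jaw": 40}
    - {"travel": [-10,-43.5,-8.6],"roll": 0,"jaw": 40}
    - {"travel": [-10,-43.5,-8.6],"roll": 0,"jaw": 40}

```text
clock: 37.2
tool_pos: [0.0283, 0.9735, 0.2059]
orientation: [178.6, -24.2, -9.8]
force: [-0.2, 0.3, 1.1]
opening: 0.0402
gripper_force: 0.0
```

```bash
python3 - <<'E'
from h import *
o=ctrl.get_obs(); print(o["tool_pos"],o["joint_pos"],o["orientation"]); print(R()[:,2].round(3))
E
```

```text
[0.02827019 0.97352591 0.20588111] [ 107.31492504   65.84768419   71.66327645   21.79315206 -107.49112714
  -22.97432569] [178.58725183 -24.2486087   -9.83269452]
[ 0.4   -0.094 -0.911]
```

Emit:
apply_moves:
  targets:
    - {"travel": [-10,-43.5,-8.6],"roll": 0,"jaw": 40}
    - {"travel": [-10,-43.5,-8.6],"roll": 0,"jaw": 40}

```text
clock: 37.4
tool_pos: [0.0266, 1.0036, 0.197]
orientation: [-177.4, -23.9, -10.0]
force: [0.5, -0.3, -0.4]
opening: 0.0399
gripper_force: 0.0
```

```bash
python3 - <<'E'
from h import *
o=ctrl.get_obs(); print(o["tool_pos"],o["joint_pos"],o["orientation"]); Rm=R(); print(Rm.round(3))
# yaw roll needed so closing axis is along case y (horizontal comp)
yc=np.array([.11,.994,0]); a=np.degrees(np.arctan2(Rm[:,0]@yc,Rm[:,1]@yc)); print("roll fix",a, (a+180))
plan([(.06,.62,.28),(.25,.42,.28),(.42,.12,.28)],0)
E
```

```text
[0.02655325 1.00356898 0.19695432] [ 107.4064153    66.5567488    71.71452778   23.006691   -103.16328218
  -23.12183643] [-177.40615749  -23.92826874   -9.98563433]
[[ 0.9   -0.155  0.407]
 [-0.158 -0.987 -0.026]
 [ 0.406 -0.041 -0.913]]
roll fix -176.64449394550545 3.3555060544945547
[13.8, 41.1, -5.8] 0.0
[13.8, 41.1, -5.8] 0.0
[13.8, 41.1, -5.8] 0.0
[13.8, 41.1, -5.8] 0.0
[13.8, 41.1, -5.8] 0.0
[13.8, 41.1, -5.8] 0.0
[13.8, 41.1, -5.8] 0.0
[13.8, 41.1, -5.8] 0.0
[13.8, 41.1, -5.8] 0.0
-- at (0.06, 0.62, 0.28)
[33.8, 28.0, 13.7] 0.0
[33.8, 28.0, 13.7] 0.0
[33.8, 28.0, 13.7] 0.0
[33.8, 28.0, 13.7] 0.0
[33.8, 28.0, 13.7] 0.0
[33.8, 28.0, 13.7] 0.0
-- at (0.25, 0.42, 0.28)
[25.1, 33.7, 9.6] 0.0
[25.1, 33.7, 9.6] 0.0
[25.1, 33.7, 9.6] 0.0
[25.1, 33.7, 9.6] 0.0
[25.1, 33.7, 9.6] 0.0
[25.1, 33.7, 9.6] 0.0
[25.1, 33.7, 9.6] 0.0
[25.1, 33.7, 9.6] 0.0
-- at (0.42, 0.12, 0.28)
roll left 0.0
```

The lean is now 24° forward with about 1° sideways. Returning to the front of the case, with a roll of -3.3° to square the jaws.

Emit:
apply_moves:
  targets:
    - {"travel": [14,41,-5.8],"roll": 0,"jaw": 40}
    - {"travel": [14,41,-5.8],"roll": 0,"jaw": 40}
    - {"travel": [14,41,-5.8],"roll": 0,"jaw": 40}
    - {"travel": [14,41,-5.8],"roll": 0,"jaw": 40}
    - {"travel": [14,41,-5.8],"roll": 0,"jaw": 40}
    - {"travel": [14,41,-5.8],"roll": 0,"jaw": 40}
    - {"travel": [14,41,-5.8],"roll": 0,"jaw": 40}
    - {"travel": [14,41,-5.8],"roll": 0,"jaw": 40}
    - {"travel": [14,41,-5.8],"roll": 0,"jaw": 40}

```text
clock: 38.3
tool_pos: [0.0596, 0.6571, 0.2796]
orientation: [-177.1, -23.9, -9.9]
force: [-1.4, -0.2, 0.2]
opening: 0.0401
gripper_force: 0.0
```

Emit:
apply_moves:
  targets:
    - {"travel": [33.8,28,13.7],"roll": 0,"jaw": 40}
    - {"travel": [33.8,28,13.7],"roll": 0,"jaw": 40}
    - {"travel": [33.8,28,13.7],"roll": 0,"jaw": 40}
    - {"travel": [33.8,28,13.7],"roll": 0,"jaw": 40}
    - {"travel": [33.8,28,13.7],"roll": 0,"jaw": 40}
    - {"travel": [33.8,28,13.7],"roll": 0,"jaw": 40}
    - {"travel": [25,33.7,9.6],"roll": 0,"jaw": 40}
    - {"travel": [25,33.7,9.6],"roll": 0,"jaw": 40}
    - {"travel": [25,33.7,9.6],"roll": 0,"jaw": 40}
    - {"travel": [25,33.7,9.6],"roll": -3.3,"jaw": 40}

```text
clock: 39.3
tool_pos: [0.3371, 0.3089, 0.2791]
orientation: [-178.7, -24.2, -6.3]
force: [-0.0, 0.2, 0.0]
opening: 0.0404
gripper_force: 0.0
```

```bash
python3 - <<'E'
from h import *
o=ctrl.get_obs(); print(o["tool_pos"],o["joint_pos"],o["orientation"]); print(R().round(3))
plan([(.50,.035,.22)],0)
E
```

```text
[0.33707694 0.30888695 0.27909366] [ 88.91936465 -12.13737176 -41.42217621  27.04563037 -64.25834502
 -17.58365717] [-178.65563798  -24.15729201   -6.26687338]
[[ 0.907 -0.1    0.409]
 [-0.1   -0.995 -0.021]
 [ 0.409 -0.021 -0.912]]
[18.9, 32.2, 15.8] 0.0
[18.9, 32.2, 15.8] 0.0
[18.9, 32.2, 15.8] 0.0
[18.9, 32.2, 15.8] 0.0
[18.9, 32.2, 15.8] 0.0
[18.9, 32.2, 15.8] 0.0
[18.9, 32.2, 15.8] 0.0
[18.9, 32.2, 15.8] 0.0
-- at (0.5, 0.035, 0.22)
roll left 0.0
```

Emit:
apply_moves:
  targets:
    - {"travel": [19,32.2,15.8],"roll": 0,"jaw": 44}
    - {"travel": [19,32.2,15.8],"roll": 0,"jaw": 44}
    - {"travel": [19,32.2,15.8],"roll": 0,"jaw": 44}
    - {"travel": [19,32.2,15.8],"roll": 0,"jaw": 44}
    - {"travel": [19,32.2,15.8],"roll": 0,"jaw": 44}
    - {"travel": [19,32.2,15.8],"roll": 0,"jaw": 44}
    - {"travel": [19,32.2,15.8],"roll": 0,"jaw": 44}
    - {"travel": [19,32.2,15.8],"roll": 0,"jaw": 44}
    - {"travel": [0,0,0],"roll": 0,"jaw": 44}

```text
clock: 40.2
tool_pos: [0.5019, 0.0307, 0.22]
orientation: [-179.0, -24.1, -6.6]
force: [-0.0, -0.3, -0.5]
opening: 0.0441
gripper_force: 0.0
```

```bash
python3 - <<'E'
from h import *
o=ctrl.get_obs(); print(o["tool_pos"],o["joint_pos"],o["orientation"])
print("to standoff"); plan([(.563,.022,.193)],0,30); print(proj("side",o["tool_pos"]),proj("top",o["tool_pos"]))
s=shot("side","side14");t=shot("top","top14")
a=cv2.resize(s[100:240,200:340],(400,400),interpolation=cv2.INTER_CUBIC); b=cv2.resize(t[145:255,190:300],(400,400),interpolation=cv2.INTER_CUBIC)
p=np.array(o["tool_pos"]);z=R()[:,2]
for P,c in((p+.022*z+[0,0,.035],(0,0,255)),(p-.013*z,(0,255,0))):
    q=(proj("side",P)[0]-[200,100])*400/140; cv2.circle(a,tuple(map(int,q)),3,c,-1)
    q=(proj("top",P)[0]-[190,145])*400/110; cv2.circle(b,tuple(map(int,q)),3,c,-1)
cv2.imwrite("pics/c14.png",np.hstack([a,b]))
E
```

```text
[0.50190063 0.03074297 0.22000856] [ 36.9957537  -11.79266312 -48.71738764  26.35299088 -37.41468561
  27.76153718] [-179.0467026   -24.14310975   -6.55318676]
to standoff
[15.1, 0.8, 16.6] 0.0
[15.1, 0.8, 16.6] 0.0
[15.1, 0.8, 16.6] 0.0
-- at (0.563, 0.022, 0.193)
roll left 0.0
[[255.90485855 173.09216361]] [[232.40064269 221.16277106]]
```

View pics/c14.png

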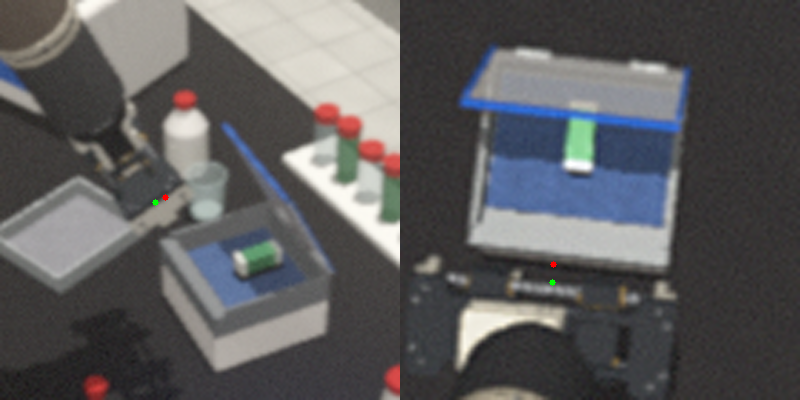

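The picture shows the open case with the cell at (258,258) in the side panel, clear of the lip. In the top panel no fingertips stick out ahead of the body at the red point, so the 35 mm offset lies along the tool axis (green point). I'll approach along the tool axis.

```bash
python3 - <<'E'
from h import *
plan([(.573,.0215,.186),(.622,.019,.0765)],0,24)
E
```

```text
[13.1, 1.4, 15.2] 0.0
[13.1, 1.4, 15.2] 0.0
[13.1, 1.4, 15.2] 0.0
[13.1, 1.4, 15.2] 0.0
-- at (0.573, 0.0215, 0.186)
[-0.0, -0.2, 24.0] 0.0
[-0.0, -0.2, 24.0] 0.0
[-0.0, -0.2, 24.0] 0.0
[-0.0, -0.2, 24.0] 0.0
[-0.0, -0.2, 24.0] 0.0
-- at (0.622, 0.019, 0.0765)
roll left 0.0
```

Emit:
apply_moves:
  targets:
    - {"travel": [13.1,1.4,15.2],"roll": 0,"jaw": 44}
    - {"travel": [13.1,1.4,15.2],"roll": 0,"jaw": 44}
    - {"travel": [13.1,1.4,15.2],"roll": 0,"jaw": 44}
    - {"travel": [13.1,1.4,15.2],"roll": 0,"jaw": 44}
    - {"travel": [0,0,20],"roll": 0,"jaw": 44}
    - {"travel": [0,0,20],"roll": 0,"jaw": 44}
    - {"travel": [0,0,15],"roll": 0,"jaw": 44}
    - {"travel": [0,0,0],"roll": 0,"jaw": 44}

```text
clock: 41.1
tool_pos: [0.5939, 0.0234, 0.1324]
orientation: [-179.2, -23.9, -5.8]
force: [-0.8, -0.3, 0.3]
opening: 0.0442
gripper_force: 0.0
```

```bash
python3 - <<'E'
from h import *
o=ctrl.get_obs(); print(o["tool_pos"],o["joint_pos"],o["orientation"],o["force"])
plan([(.622,.019,.0765)],0,15)
t=shot("top","top15"); u=pts(mask(t,(100,120,60),(125,255,255),(203,140,75,40))); print("lip",[(c,u[u[:,0]==c,1].max()+.5) for c in(208,214,236,262) if (u[:,0]==c).any()])
E
```

```text
[0.59394111 0.02338609 0.1324227 ] [ 24.41280404   4.20075009 -50.47078255  38.97467301 -17.74913692
  24.42824356] [-179.18731802  -23.91396425   -5.80581121] [-0.83446188 -0.26485676  0.2962917 ]
[0.7, 0.5, 12.5] 0.0
[0.7, 0.5, 12.5] 0.0
[0.7, 0.5, 12.5] 0.0
[0.7, 0.5, 12.5] 0.0
[0.7, 0.5, 12.5] 0.0
-- at (0.622, 0.019, 0.0765)
roll left 0.0
lip [(208, np.float64(174.5)), (214, np.float64(174.5)), (236, np.float64(177.5)), (262, np.float64(179.5))]
```

Emit:
apply_moves:
  targets:
    - {"travel": [0.7,0.5,12.5],"roll": 0,"jaw": 44}
    - {"travel": [0.7,0.5,12.5],"roll": 0,"jaw": 44}
    - {"travel": [0.7,0.5,12.5],"roll": 0,"jaw": 44}
    - {"travel": [0,0,0],"roll": 0,"jaw": 44}

```text
clock: 41.55
tool_pos: [0.6115, 0.0198, 0.1001]
orientation: [-179.2, -24.0, -5.7]
force: [0.3, -1.0, -1.4]
opening: 0.0441
gripper_force: 0.0
```

```bash
python3 - <<'E'
from h import *
o=ctrl.get_obs(); print(o["tool_pos"],o["joint_pos"],o["orientation"],o["force"])
plan([(.622,.019,.0765)],0,10)
E
```

```text
[0.61147548 0.01977511 0.10014378] [ 14.90961636   7.96652753 -55.26253263  63.01972721  -8.4384152
   8.27007699] [-179.20669188  -24.04522624   -5.74796733] [ 0.25668219 -1.04509908 -1.43421494]
[-0.0, 0.0, 8.6] 0.0
[-0.0, 0.0, 8.6] 0.0
[-0.0, 0.0, 8.6] 0.0
-- at (0.622, 0.019, 0.0765)
roll left 0.0
```

Emit:
apply_moves:
  targets:
    - {"travel": [1.8,0,6],"roll": 0,"jaw": 44}
    - {"travel": [1.8,0,6],"roll": 0,"jaw": 44}
    - {"travel": [0,0,0],"roll": 0,"jaw": 44}

```text
clock: 41.85
tool_pos: [0.6204, 0.0178, 0.0917]
orientation: [-179.2, -24.1, -5.9]
force: [0.6, -1.2, -0.2]
opening: 0.044
gripper_force: 0.0
```

```bash
python3 - <<'E'
from h import *
o=ctrl.get_obs(); print(o["tool_pos"],o["joint_pos"],o["orientation"],o["force"])
tip=np.array(o["tool_pos"])-.013*R()[:,2]; d=tip[:2]-[.6185,.0192]; print("tip case x,y,z",d@[.994,-.11],d@[.11,.994],tip[2])
E
```

```text
[0.62038443 0.01781598 0.09167486] [  6.85021388   9.19654419 -56.40906944  82.08346229  -4.42044298
  -3.72244489] [-179.17686155  -24.14775      -5.9106069 ] [ 0.57079227 -1.22093432 -0.24494891]
tip case x,y,z -0.0032911797418296277 -0.0013927136606641897 0.10353605584176652
```

Emit:
apply_moves:
  targets:
    - {"travel": [3.5,-1,1.5],"roll": 0,"jaw": 44}
    - {"travel": [3.5,0,4],"roll": 0,"jaw": 44}
    - {"travel": [0,0,5],"roll": 0,"jaw": 44}
    - {"travel": [0,0,0],"roll": 0,"jaw": 44}
    - {"travel": [0,0,0],"roll": 0,"jaw": 44}

```text
clock: 42.35
tool_pos: [0.6308, 0.0179, 0.0852]
orientation: [-179.2, -24.0, -5.9]
force: [0.5, 0.5, 0.4]
opening: 0.0439
gripper_force: 0.0
```

```bash
python3 - <<'E'
from h import *
o=ctrl.get_obs(); print(o["tool_pos"],o["joint_pos"],o["orientation"],o["force"])
tip=np.array(o["tool_pos"])-.013*R()[:,2]; d=tip[:2]-[.6185,.0192]; print("tip case x,y,z",d@[.994,-.11],d@[.11,.994],tip[2])
E
```

```text
[0.63078223 0.01789041 0.0852442 ] [  1.45723695  10.59001195 -55.65166738  94.9920936   -2.18139262
 -11.74047116] [-179.16826256  -24.02730188   -5.92547647] [0.54727378 0.54465168 0.35034234]
tip case x,y,z 0.0070609590222665 -0.0001753789266436184 0.09711652275106522
```

Emit:
apply_moves:
  targets:
    - {"travel": [0.5,0,3],"roll": 0,"jaw": 44}
    - {"travel": [0.5,0,3],"roll": 0,"jaw": 44}
    - {"travel": [0,0,0],"roll": 0,"jaw": 44}

```text
clock: 42.65
tool_pos: [0.6337, 0.0192, 0.0805]
orientation: [-179.2, -23.7, -5.9]
force: [-0.3, 0.2, -0.4]
opening: 0.0435
gripper_force: 0.0
```

```bash
python3 - <<'E'
from h import *
o=ctrl.get_obs(); print(o["tool_pos"],o["joint_pos"],o["orientation"],o["force"])
tip=np.array(o["tool_pos"])-.013*R()[:,2]; d=tip[:2]-[.6185,.0192]; print("tip case x,y,z",d@[.994,-.11],d@[.11,.994],tip[2])
E
```

```text
[0.63366232 0.01916481 0.080503  ] [  1.38613684  11.308359   -55.29269181  95.36988023  -2.0756324
 -12.01219666] [-179.15871589  -23.6643659    -5.86056096] [-0.34928426  0.20929659 -0.37369169]
tip case x,y,z 0.009859188847013277 0.0014006213124891408 0.09240858202863009
```

The tip is about 10 mm below the cell's top. Closing.

Emit:
apply_moves:
  targets:
    - {"travel": [0,0,2],"roll": 0,"jaw": 36}
    - {"travel": [0,0,0],"roll": 0,"jaw": 28}
    - {"travel": [0,0,0],"roll": 0,"jaw": 24}
    - {"travel": [0,0,0],"roll": 0,"jaw": 18}
    - {"travel": [0,0,0],"roll": 0,"jaw": 15}
    - {"travel": [0,0,0],"roll": 0,"jaw": 15}
    - {"travel": [0,0,0],"roll": 0,"jaw": 15}

```text
clock: 43.35
tool_pos: [0.6342, 0.0186, 0.0793]
orientation: [-179.1, -23.6, -6.0]
force: [0.6, 0.1, -1.2]
opening: 0.0213
gripper_force: 30.0
```

```bash
python3 - <<'E'
from h import *
o=ctrl.get_obs(); print(o["tool_pos"],o["joint_pos"],o["orientation"],o["force"],o["opening"],o["gripper_force"])
p=np.array(o["tool_pos"]); print(R().round(3)); plan([tuple(p+[-.004,0,.03]),tuple(p+[-.045,.005,.12])],0,12)
E
```

```text
[0.63417655 0.01855031 0.07931735] [  1.28969643  11.46975718 -55.22438007  95.4536292   -2.05208669
 -12.09871283] [-179.14665234  -23.57001314   -5.95491528] [ 0.61256682  0.08452913 -1.16519619] 0.021308571225837084 29.95330810546875
[[ 0.912 -0.098  0.399]
 [-0.095 -0.995 -0.027]
 [ 0.4   -0.014 -0.916]]
[2.8, -0.0, -9.7] 0.0
[2.8, -0.0, -9.7] 0.0
[2.8, -0.0, -9.7] 0.0
-- at (np.float64(0.6301765540809963), np.float64(0.018550313094562298), np.float64(0.10931734546511765))
[-0.2, -0.2, -11.0] 0.0
[-0.2, -0.2, -11.0] 0.0
[-0.2, -0.2, -11.0] 0.0
[-0.2, -0.2, -11.0] 0.0
[-0.2, -0.2, -11.0] 0.0
[-0.2, -0.2, -11.0] 0.0
[-0.2, -0.2, -11.0] 0.0
[-0.2, -0.2, -11.0] 0.0
[-0.2, -0.2, -11.0] 0.0
-- at (np.float64(0.5891765540809962), np.float64(0.0235503130945623), np.float64(0.19931734546511765))
roll left 0.0
```

The cell is gripped (21.3 mm, 30 N). Drawing it out along the tool axis, parallel to the cover.

Emit:
apply_moves:
  targets:
    - {"travel": [0,0,-5],"roll": 0,"jaw": 15}
    - {"travel": [0,0,-9],"roll": 0,"jaw": 15}
    - {"travel": [0,0,-10],"roll": 0,"jaw": 15}
    - {"travel": [0,0,-12],"roll": 0,"jaw": 15}
    - {"travel": [0,0,-14],"roll": 0,"jaw": 15}
    - {"travel": [0,0,-16],"roll": 0,"jaw": 15}
    - {"travel": [0,0,-18],"roll": 0,"jaw": 15}
    - {"travel": [0,0,-20],"roll": 0,"jaw": 15}
    - {"travel": [0,0,-20],"roll": 0,"jaw": 15}
    - {"travel": [0,0,-20],"roll": 0,"jaw": 15}

```text
clock: 44.35
tool_pos: [0.5819, 0.0212, 0.2096]
orientation: [-179.3, -23.9, -6.0]
force: [0.4, 0.7, -0.8]
opening: 0.0215
gripper_force: 30.0
```

```bash
python3 - <<'E'
from h import *
o=ctrl.get_obs(); print(o["tool_pos"],o["joint_pos"],o["orientation"],o["force"],o["opening"],o["gripper_force"])
s=shot("side","side16");t=shot("top","top16")
u=pts(mask(t,(100,120,60),(125,255,255),(203,140,75,40))); print("lip",[(c,u[u[:,0]==c,1].max()+.5) for c in(208,214,236,262) if (u[:,0]==c).any()])
m=mask(s,(45,70,40),(90,255,255),(210,100,120,140)); q=pts(m); print("green side",len(q),q.mean(0) if len(q) else 0)
t0=cv2.imread("pics/top0.png"); m=cv2.morphologyEx(mask(t0,(0,0,75),(180,70,255),(125,195,66,72)),cv2.MORPH_OPEN,np.ones((3,3)));P=ray("top",pts(m),.03)[:,:2]*1000; r=cv2.minAreaRect(np.float32(P)); print("basket",r)
plan([(.50,.12,.20),(.47,.262,.14)],0,44)
E
```

```text
[0.581901   0.02116457 0.20956728] [ 28.7565307   -2.06694361 -41.3199869   24.14167229 -32.63794784
  37.04993687] [-179.26440294  -23.93381982   -5.97882362] [ 0.39395145  0.73561409 -0.7531959 ] 0.021528535826952026 29.952583014965057
lip [(208, np.float64(174.5)), (214, np.float64(174.5)), (236, np.float64(178.5)), (262, np.float64(179.5))]
green side 0 0
basket ((484.6729431152344, 281.1172790527344), (180.40065002441406, 151.82632446289062), 15.095452308654785)
[-29.9, -29.8, -8.6] 0.0
[-29.9, -29.8, -8.6] 0.0
[-29.9, -29.8, -8.6] 0.0
-- at (0.5, 0.12, 0.2)
[-16.3, -34.4, 9.6] 0.0
[-16.3, -34.4, 9.6] 0.0
[-16.3, -34.4, 9.6] 0.0
[-16.3, -34.4, 9.6] 0.0
-- at (0.47, 0.262, 0.14)
roll left 0.0
```

The cell is out and the cover is still open. Before placing it I'll check the basket pose against the joint limits, using a small kinematic model fitted to the poses logged so far.

```bash
cat > kin.py <<'E'
import numpy as np
from scipy.optimize import least_squares
from scipy.spatial.transform import Rotation as Ro
D=[([.185,-.649,.212],[-57.576,20.587,.639,-.018,-70.134,-16.5],[180,0,-164.1]),
([.446,-.3082,.0239],[-13.93,19.70,-29.26,0,-41.05,-87.05],[180,0,169]),
([.3993,.0635,.1419],[37.35,-2.21,-37.29,0,-54.95,-133.65],[180,0,173.7]),
([.4508,-.31,.2093],[-13.90,8.26,-16.43,.12,-64.68,-87.08],[180,0,169]),
([.9029,-.3953,.1901],[-12.44,58.11,66.18,-.04,-98.5,-88.5],[179.95,-.43,169.07]),
([1.0363,-.3642,.1594],[-7.89,63.77,71.69,3.98,-86.19,-88.1],[-175.59,11.59,174.27]),
([.3292,-.4185,.2257],[-33.81,-6.4,-31.66,-5.95,-40.28,-58.6],[-171.6,23.52,175.64]),
([.1014,-.2779,.1033],[-42.89,-25.76,-57.47,-13.2,-35.7,-44],[-172,23.19,175.53]),
([.0266,1.0036,.197],[107.41,66.56,71.71,23,-103.16,-23.1],[-177.4,-23.93,-9.99]),
([.5019,.0307,.22],[37,-11.79,-48.72,26.35,-37.41,27.8],[-179.05,-24.14,-6.55]),
([.6342,.0186,.0793],[1.29,11.47,-55.22,95.45,-2.05,-12.1],[-179.15,-23.57,-5.95]),
([.5819,.0212,.2096],[28.76,-2.07,-41.32,24.14,-32.64,37],[-179.26,-23.93,-5.98])]
def fk(q,k):
    a1,h,L2,a3,L3,d,L,s4=k; j=np.radians(q); f=j[1]-j[2]
    Rf=Ro.from_euler("zy",[j[0],f]).as_matrix() # forearm frame: x along the forearm
    p=Ro.from_euler("z",j[0]).apply([a1+L2*np.sin(j[1]),d,h+L2*np.cos(j[1])])+Rf@[L3,0,a3]
    t=(Rf@Ro.from_euler("x",s4*j[3]).as_matrix()@Ro.from_euler("y",-j[4]).as_matrix())[:,0]
    return p+L*t,t
def fit():
    best=None
    for s in(1,-1):
        def e(k): 
            o=[]
            for p,q,r in D:
                P,t=fk(q,[*k,s]); z=Ro.from_euler("xyz",r,degrees=True).as_matrix()[:,2]; o+=[*(P-p),*(.3*(t-z))]
            return o
        r=least_squares(e,[.1,.4,.4,0.,.4,-.19,.25],loss="soft_l1",f_scale=.01)
        if best is None or r.cost<best[0]: best=(r.cost,[*r.x,s],np.array(e(r.x)).reshape(-1,6))
    return best
E
python3 - <<'E'
from kin import *
c,k,e=fit(); print(np.round(k,4),"pos resid mm",(np.linalg.norm(e[:,:3],axis=1)*1000).round(1),"dir",np.linalg.norm(e[:,3:],axis=1).round(3))
z=Ro.from_euler("xyz",[-179.2,-23.9,-6],degrees=True).as_matrix()[:,2]
lo=np.array([-176,-82,-58.2,-173.8,-174.8,-.2]);hi=np.array([176,121,71.7,95.5,-.2,173])
def ik(p,z):
    out=None
    for j4 in(-150,-100,-50,0,40,80):
        r=least_squares(lambda q:np.r_[(fk([*q,0],k)[0]-p)*10,fk([*q,0],k)[1]-z],[45,0,-45,j4,-30],bounds=(lo[:5],np.array([176,121,71.7,95.5,-.2])))
        if out is None or r.cost<out.cost: out=r
    return out
for p in([.5,.12,.2],[.485,.281,.15],[.485,.281,.05],[.485,.281,.004],[.51,.288,.004],[.53,.29,.004],[.54,.27,.004]):
    r=ik(np.array(p),z); print(p,r.x.round(1),"err",np.round(r.fun,3))
E
```

```text
[-0.1088 -0.2311  0.7577  0.2943  0.4359 -0.1891  0.3448 -1.    ] pos resid mm [146.7 165.3 138.1  60.   47.   61.3 111.9 143.  139.9  38.8 262.3  34.4] dir [0.098 0.055 0.11  0.031 0.009 0.006 0.061 0.092 0.043 0.093 0.004 0.075]
[0.5, 0.12, 0.2] [ 59.6  -7.7 -58.2  59.7 -59.9] err [ 0.05  -0.024  0.016 -0.171  0.082 -0.057]
[0.485, 0.281, 0.15] [ 64.6   3.7 -58.2  59.3 -64.4] err [ 0.114 -0.026  0.041 -0.394  0.086 -0.084]
[0.485, 0.281, 0.05] [ 54.6   9.  -58.2  55.6 -55.3] err [ 0.145 -0.031  0.055 -0.49   0.099 -0.08 ]
[0.485, 0.281, 0.004] [ 50.7  11.9 -58.2  54.1 -52.1] err [ 0.161 -0.031  0.061 -0.537  0.099 -0.074]
[0.51, 0.288, 0.004] [ 51.8  12.3 -58.2  59.8 -52.5] err [ 0.14  -0.025  0.052 -0.476  0.082 -0.082]
[0.53, 0.29, 0.004] [ 52.2  12.6 -58.2  64.  -52.6] err [ 0.124 -0.022  0.046 -0.426  0.071 -0.085]
[0.54, 0.27, 0.004] [ 50.7  11.7 -58.2  64.9 -50.8] err [ 0.113 -0.022  0.043 -0.389  0.074 -0.085]
```

```bash
python3 - <<'E'
s=open("kin.py").read()
s=s.replace("[a1+L2*np.sin(j[1]),d,h","[a1+L2*np.sin(j[1]),0,h").replace("    t=(Rf@","    R4=Rf@Ro.from_euler('x',s4*j[3]).as_matrix(); p=p+R4@[0,d,0]\n    t=(Rf@")
s=s.replace('loss="soft_l1",f_scale=.01','max_nfev=300'); open("kin.py","w").write(s)
E
cat > ik.py <<'E'
from kin import *
c,k,e=fit()
lo=[-176,-82,-58.2,-173.8,-174.8];hi=[176,121,71.7,95.5,-.2]
def ik(p,z):
    out=None
    for j4 in(-150,-100,-50,0,40,80):
        r=least_squares(lambda q:np.r_[(fk([*q,0],k)[0]-p)*10,fk([*q,0],k)[1]-z],[45,0,-45,j4,-30],bounds=(lo,hi))
        if out is None or r.cost<out.cost: out=r
    return out
E
python3 - <<'E'
from ik import *
print(np.round(k,4),"pos resid mm",(np.linalg.norm(e[:,:3],axis=1)*1000).round(1),"dir",np.linalg.norm(e[:,3:],axis=1).round(3))
z=Ro.from_euler("xyz",[-179.2,-23.9,-6],degrees=True).as_matrix()[:,2]
for p in([.5,.12,.2],[.485,.281,.15],[.485,.281,.05],[.485,.281,.004],[.53,.29,.004]):
    r=ik(np.array(p),z); print(p,r.x.round(1),"err",np.round(r.fun,3))
E
```

```text
[ 0.0053 -0.1502  0.6086  0.1114  0.422  -0.2025  0.1793 -1.    ] pos resid mm [134.4 108.5  86.5  35.6  57.4  95.8  87.1 134.8  97.8  95.   64.1  93.8] dir [0.098 0.055 0.11  0.031 0.009 0.006 0.061 0.092 0.043 0.093 0.004 0.075]
[0.5, 0.12, 0.2] [ 36.4  -7.1 -53.1  59.2 -42.4] err [ 0. -0.  0.  0. -0. -0.]
[0.485, 0.281, 0.15] [ 48.1   1.2 -58.2  70.3 -50.2] err [ 0.045 -0.006  0.033 -0.135  0.022 -0.049]
[0.485, 0.281, 0.05] [   6.8    6.5  -47.3 -173.8   -0.2] err [-0.005 -0.007 -0.048  0.185  0.148  0.115]
[0.485, 0.281, 0.004] [   6.4   10.2  -49.  -173.8   -0.2] err [-0.004 -0.012 -0.029  0.108  0.14   0.063]
[0.53, 0.29, 0.004] [   6.8   13.9  -44.3 -173.8   -0.2] err [-0.006 -0.012 -0.03   0.122  0.147  0.072]
```

```bash
sed -i 's/from_euler("zy"/from_euler("ZY"/' kin.py; python3 - <<'E'
from ik import *
print(np.round(k,4),"pos resid mm",(np.linalg.norm(e[:,:3],axis=1)*1000).round(1),"dir",np.linalg.norm(e[:,3:],axis=1).round(3))
z=Ro.from_euler("xyz",[-179.2,-23.9,-6],degrees=True).as_matrix()[:,2]
for p in([.5,.12,.2],[.485,.281,.15],[.485,.281,.05],[.485,.281,.004],[.53,.29,.004]):
    r=ik(np.array(p),z); print(p,r.x.round(1),"err",np.round(r.fun,3))
E
```

```text
[-2.000e-04  1.989e-01  6.016e-01 -0.000e+00  4.638e-01 -1.918e-01
  3.916e-01 -1.000e+00] pos resid mm [0.4 0.1 0.1 0.1 0.1 0.  0.1 0.1 0.1 0.1 0.  0.1] dir [0.    0.    0.    0.003 0.    0.    0.    0.    0.    0.    0.    0.   ]
[0.5, 0.12, 0.2] [ 47.4  -8.  -50.3  32.  -36.7] err [ 0. -0. -0.  0.  0. -0.]
[0.485, 0.281, 0.15] [ 61.    3.  -49.6  41.2 -33.9] err [0. 0. 0. 0. 0. 0.]
[0.485, 0.281, 0.05] [ 51.   11.7 -58.2  67.3 -20.4] err [ 0.004  0.004  0.005 -0.031 -0.021 -0.012]
[0.485, 0.281, 0.004] [ 47.8  17.  -58.2  74.3 -18.3] err [ 0.011  0.011  0.011 -0.073 -0.056 -0.026]
[0.53, 0.29, 0.004] [ 37.   18.8 -56.8  95.5 -15.7] err [ 0.001  0.003  0.006 -0.03  -0.027 -0.011]
```

The model fits to 0.1 mm. At the basket's far half the lean only has to give up 2 to 4° at the joint limits, which is fine for a flat cell. Going there.

```bash
python3 - <<'E'
from h import *
plan([(.51,.09,.215),(.519,.29,.15),(.519,.29,.06)],0,40)
E
```

```text
[-23.9, -20.2, -11.5] 0.0
[-23.9, -20.2, -11.5] 0.0
[-23.9, -20.2, -11.5] 0.0
-- at (0.51, 0.09, 0.215)
[-6.3, -33.2, 9.6] 0.0
[-6.3, -33.2, 9.6] 0.0
[-6.3, -33.2, 9.6] 0.0
[-6.3, -33.2, 9.6] 0.0
[-6.3, -33.2, 9.6] 0.0
[-6.3, -33.2, 9.6] 0.0
-- at (0.519, 0.29, 0.15)
[-12.3, 0.4, 27.4] 0.0
[-12.3, 0.4, 27.4] 0.0
[-12.3, 0.4, 27.4] 0.0
-- at (0.519, 0.29, 0.06)
roll left 0.0
```

Emit:
apply_moves:
  targets:
    - {"travel": [-24,-20,-11.5],"roll": 0,"jaw": 15}
    - {"travel": [-24,-20,-11.5],"roll": 0,"jaw": 15}
    - {"travel": [-24,-20,-11.5],"roll": 0,"jaw": 15}
    - {"travel": [-6.3,-33.2,9.6],"roll": 0,"jaw": 15}
    - {"travel": [-6.3,-33.2,9.6],"roll": 0,"jaw": 15}
    - {"travel": [-6.3,-33.2,9.6],"roll": 0,"jaw": 15}
    - {"travel": [-6.3,-33.2,9.6],"roll": 0,"jaw": 15}
    - {"travel": [-6.3,-33.2,9.6],"roll": 0,"jaw": 15}
    - {"travel": [-6.3,-33.2,9.6],"roll": 0,"jaw": 15}
    - {"travel": [0,0,0],"roll": 0,"jaw": 15}

```text
clock: 45.45
tool_pos: [0.5178, 0.2918, 0.1439]
orientation: [-179.4, -23.9, -5.7]
force: [-1.0, -0.8, 0.8]
opening: 0.0218
gripper_force: 30.0
```

```bash
python3 - <<'E'
from h import *
o=ctrl.get_obs(); print(o["tool_pos"],o["joint_pos"],o["orientation"],o["opening"],o["clock"])
plan([(.519,.29,.07),(.519,.29,.03)],0,22)
s=shot("side","side17")
q=pts(mask(s,(45,60,40),(90,255,255),(180,120,80,80))); print("green",len(q),q.mean(0) if len(q) else 0)
p=np.array(o["tool_pos"]); print(proj("side",p))
E
```

```text
[0.51778539 0.291839   0.14389454] [ 57.74017522   6.52000419 -46.78523428  42.25628237 -32.1550289
  -8.73491636] [-179.41593631  -23.89775739   -5.73236455] 0.021811343276130584 45.45
[-7.2, 0.6, 17.0] 0.0
[-7.2, 0.6, 17.0] 0.0
[-7.2, 0.6, 17.0] 0.0
[-7.2, 0.6, 17.0] 0.0
-- at (0.519, 0.29, 0.07)
[-8.1, 0.2, 18.3] 0.0
[-8.1, 0.2, 18.3] 0.0
-- at (0.519, 0.29, 0.03)
roll left 0.0
green 5 [231.6 150.8]
[[226.54715334 151.56393239]]
```

Emit:
apply_moves:
  targets:
    - {"travel": [-7.2,0.6,17],"roll": 0,"jaw": 15}
    - {"travel": [-7.2,0.6,17],"roll": 0,"jaw": 15}
    - {"travel": [-7.2,0.6,17],"roll": 0,"jaw": 15}
    - {"travel": [-7.2,0.6,17],"roll": 0,"jaw": 15}
    - {"travel": [-8,0,18],"roll": 0,"jaw": 15}
    - {"travel": [-6,0,13],"roll": 0,"jaw": 15}
    - {"travel": [0,0,0],"roll": 0,"jaw": 15}

```text
clock: 46.2
tool_pos: [0.5204, 0.2868, 0.0386]
orientation: [-179.5, -23.8, -6.0]
force: [0.5, -0.7, -0.6]
opening: 0.0218
gripper_force: 30.0
```

```bash
python3 - <<'E'
from h import *
o=ctrl.get_obs(); print(o["tool_pos"],o["joint_pos"],o["orientation"],o["opening"],o["clock"],o["force"])
p=np.array(o["tool_pos"]); plan([(*p[:2],.018)],0,8)
E
```

```text
[0.52043681 0.28682521 0.03859031] [ 39.1938576   14.31669721 -58.26879377  90.87849645 -16.24757002
 -43.44644668] [-179.45095008  -23.82052559   -5.99518822] 0.021752794868175926 46.2 [ 0.47607687 -0.68309804 -0.61154512]
[-2.8, 0.1, 6.3] 0.0
[-2.8, 0.1, 6.3] 0.0
[-2.8, 0.1, 6.3] 0.0
-- at (np.float64(0.5204368128079039), np.float64(0.28682521457840265), 0.018)
roll left 0.0
```

Emit:
apply_moves:
  targets:
    - {"travel": [-0.6,0,6.3],"roll": 0,"jaw": 15}
    - {"travel": [-0.6,0,6.3],"roll": 0,"jaw": 15}
    - {"travel": [-1.5,0,5],"roll": 0,"jaw": 15}
    - {"travel": [0,0,0],"roll": 0,"jaw": 15}

```text
clock: 46.6
tool_pos: [0.5254, 0.29, 0.0275]
orientation: [-179.7, -23.6, -6.0]
force: [0.3, -0.3, -0.3]
opening: 0.0214
gripper_force: 30.0
```

```bash
python3 - <<'E'
from h import *
o=ctrl.get_obs(); print(o["tool_pos"],o["joint_pos"],o["orientation"],o["opening"],o["clock"],o["force"])
p=np.array(o["tool_pos"]); print((R().T@[0,0,-1]).round(2))
E
```

```text
[0.52538111 0.29002748 0.02748621] [ 37.371214    15.87045685 -57.7918574   95.26631717 -15.77694786
 -46.26889055] [-179.69574845  -23.58578073   -5.96826859] 0.02140364794313015 46.6 [ 0.31576336 -0.2585482  -0.26829465]
[-0.4   0.    0.92]
```

Emit:
apply_moves:
  targets:
    - {"travel": [-3,0,5.5],"roll": 0,"jaw": 15}
    - {"travel": [-3,0,5.5],"roll": 0,"jaw": 15}
    - {"travel": [-3,0,5.5],"roll": 0,"jaw": 15}
    - {"travel": [0,0,0],"roll": 0,"jaw": 15}

```text
clock: 47.0
tool_pos: [0.5237, 0.2934, 0.0161]
orientation: [179.7, -23.0, -5.9]
force: [0.1, 0.0, -0.8]
opening: 0.0215
gripper_force: 30.0
```

Emit:
apply_moves:
  targets:
    - {"travel": [-3,0,5.5],"roll": 0,"jaw": 15}
    - {"travel": [-2,0,3],"roll": 0,"jaw": 15}
    - {"travel": [0,0,0],"roll": 0,"jaw": 15}

```text
clock: 47.3
tool_pos: [0.5227, 0.2948, 0.0105]
orientation: [179.4, -22.7, -6.0]
force: [0.8, 0.1, 0.1]
opening: 0.0216
gripper_force: 30.0
```

Emit:
apply_moves:
  targets:
    - {"travel": [-2,0,3],"roll": 0,"jaw": 15}
    - {"travel": [-1,0,2],"roll": 0,"jaw": 15}
    - {"travel": [0,0,0],"roll": 0,"jaw": 15}

```text
clock: 47.6
tool_pos: [0.522, 0.2958, 0.0073]
orientation: [179.2, -22.5, -6.0]
force: [0.0, -0.1, -1.1]
opening: 0.0215
gripper_force: 30.0
```

Emit:
apply_moves:
  targets:
    - {"travel": [-0.7,0,1.4],"roll": 0,"jaw": 15}
    - {"travel": [0,0,0],"roll": 0,"jaw": 15}

```text
clock: 47.8
tool_pos: [0.522, 0.296, 0.0065]
orientation: [179.2, -22.5, -6.0]
force: [0.7, -0.5, -0.8]
opening: 0.0218
gripper_force: 30.0
```

Emit:
apply_moves:
  targets:
    - {"travel": [-0.5,0,1],"roll": 0,"jaw": 15}
    - {"travel": [0,0,0],"roll": 0,"jaw": 15}

```text
clock: 48.0
tool_pos: [0.5219, 0.2962, 0.0059]
orientation: [179.1, -22.5, -6.0]
force: [0.6, -0.5, 0.7]
opening: 0.0217
gripper_force: 30.0
```

Emit:
apply_moves:
  targets:
    - {"travel": [-0.5,0,1],"roll": 0,"jaw": 15}
    - {"travel": [0,0,0],"roll": 0,"jaw": 15}

```text
clock: 48.2
tool_pos: [0.5218, 0.2963, 0.0052]
orientation: [179.1, -22.4, -6.0]
force: [0.2, -0.2, -0.2]
opening: 0.0218
gripper_force: 30.0
```

Emit:
apply_moves:
  targets:
    - {"travel": [-0.5,0,1],"roll": 0,"jaw": 15}
    - {"travel": [0,0,0],"roll": 0,"jaw": 15}

```text
clock: 48.4
tool_pos: [0.5218, 0.2965, 0.0045]
orientation: [179.1, -22.4, -6.0]
force: [0.5, -0.1, -0.4]
opening: 0.0218
gripper_force: 30.0
```

Emit:
apply_moves:
  targets:
    - {"travel": [-0.4,0,0.8],"roll": 0,"jaw": 15}
    - {"travel": [0,0,0],"roll": 0,"jaw": 15}

```text
clock: 48.6
tool_pos: [0.5217, 0.2966, 0.004]
orientation: [179.0, -22.4, -6.0]
force: [0.5, -0.3, -0.4]
opening: 0.0218
gripper_force: 30.0
```

Emit:
apply_moves:
  targets:
    - {"travel": [-0.5,0,1],"roll": 0,"jaw": 15}
    - {"travel": [0,0,0],"roll": 0,"jaw": 15}

```text
clock: 48.8
tool_pos: [0.5216, 0.2968, 0.0033]
orientation: [179.0, -22.3, -6.0]
force: [-1.1, 0.0, 0.0]
opening: 0.022
gripper_force: 30.0
```

Emit:
apply_moves:
  targets:
    - {"travel": [-0.4,0,0.8],"roll": 0,"jaw": 15}
    - {"travel": [0,0,0],"roll": 0,"jaw": 15}

```text
clock: 49.0
tool_pos: [0.5216, 0.2969, 0.0029]
orientation: [179.0, -22.3, -6.0]
force: [-1.1, -0.8, 0.9]
opening: 0.0218
gripper_force: 30.0
```

Emit:
apply_moves:
  targets:
    - {"travel": [-0.3,0,0.6],"roll": 0,"jaw": 15}
    - {"travel": [0,0,0],"roll": 0,"jaw": 15}

```text
clock: 49.2
tool_pos: [0.5216, 0.297, 0.0027]
orientation: [179.0, -22.3, -6.0]
force: [-2.8, -1.6, 5.0]
opening: 0.0215
gripper_force: 30.0
```

Touching down at 5 N. Releasing and withdrawing along the tool axis.

Emit:
apply_moves:
  targets:
    - {"travel": [0,0,-0.3],"roll": 0,"jaw": 22}
    - {"travel": [0,0,0],"roll": 0,"jaw": 26}
    - {"travel": [0,0,0],"roll": 0,"jaw": 34}
    - {"travel": [0,0,0],"roll": 0,"jaw": 38}
    - {"travel": [0,0,0],"roll": 0,"jaw": 38}

```text
clock: 49.7
tool_pos: [0.5215, 0.2971, 0.0027]
orientation: [178.9, -22.3, -6.0]
force: [0.9, -0.6, 0.7]
opening: 0.0374
gripper_force: 0.0
```

Emit:
apply_moves:
  targets:
    - {"travel": [0,0,-5],"roll": 0,"jaw": 38}
    - {"travel": [0,0,-10],"roll": 0,"jaw": 38}
    - {"travel": [0,0,-15],"roll": 0,"jaw": 38}
    - {"travel": [0,0,-25],"roll": 0,"jaw": 38}
    - {"travel": [0,0,-30],"roll": 0,"jaw": 38}
    - {"travel": [0,0,-40],"roll": 0,"jaw": 38}
    - {"travel": [0,0,-40],"roll": 0,"jaw": 38}
    - {"travel": [0,0,-40],"roll": 0,"jaw": 38}
    - {"travel": [0,0,0],"roll": 0,"jaw": 38}
    - {"travel": [0,0,0],"roll": 0,"jaw": 38}

```text
clock: 50.7
tool_pos: [0.4455, 0.3099, 0.1918]
orientation: [179.1, -22.4, -6.0]
force: [-0.3, 0.2, -0.3]
opening: 0.0379
gripper_force: 0.0
```

```bash
python3 - <<'E'
from h import *
o=ctrl.get_obs(); print(o["tool_pos"],o["qvel"],o["opening"],o["clock"],o["force"])
s=shot("side","side18");t=shot("top","top18")
for n,im,b in(("side",s,(185,150,70,60)),("top",t,(125,190,75,80))):
    q=pts(mask(im,(45,50,40),(92,255,255),b)); print(n,len(q),q.min(0) if len(q) else 0,q.max(0) if len(q) else 0)
    if len(q)>4:
        P=ray(n,q,.02)[:,:2]*1000; r=cv2.minAreaRect(np.float32(P)); c=(np.array(r[0])-[484.7,281.1]); a=np.radians(15); print(r,"basket frame",c@[np.cos(a),np.sin(a)],c@[-np.sin(a),np.cos(a)])
u=pts(mask(t,(100,120,60),(125,255,255),(203,140,75,40))); print("lip",[(c,u[u[:,0]==c,1].max()+.5) for c in(208,214,236,262) if (u[:,0]==c).any()])
m=mask(t,(5,150,120),(20,255,255),(300,195,70,85)); P=ray("top",pts(m),.015)[:,:2]*1000; print("handle",cv2.minAreaRect(np.float32(P)))
E
```

```text
[0.44550098 0.30985868 0.19183207] [-1.2458159   2.02546729 -1.98238141  0.11263434  0.6127296  -0.26638699] 0.03792161009781841 50.7 [-0.27562072  0.1938617  -0.28314315]
side 50 [226 173] [235 179]
((521.5662231445312, 287.2695617675781), (35.81684875488281, 36.3689079284668), 78.51002502441406) basket frame 37.20683713842411 -3.582341622614707
top 97 [151 213] [159 226]
((520.6583251953125, 295.4295654296875), (23.751047134399414, 42.53961181640625), 84.88591003417969) basket frame 38.44183941749907 4.534597937497448
lip [(208, np.float64(174.5)), (214, np.float64(174.5)), (236, np.float64(178.5)), (262, np.float64(179.5))]
handle ((409.14996337890625, -301.5118408203125), (9.64492130279541, 93.43641662597656), 78.85343170166016)
```

The cell lies in the basket at (38, 5) mm in its frame, the spatula is on the mat and the cover is open. Handing in.

```bash
python3 -c "
from plant import ctrl
print(ctrl.close_job())"
```

```text
the job is handed in; nothing more can be done
None
```

I handed the job in at about 51 s of the 72 s limit, with no verdict returned; my last pictures and force readings show the cover levered to its stop and still open, the spatula back flat on the blue mat, and the glass cell lying flat in the basket.

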